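# Stand the fallen can in its lane and slide the drinks board onto the pass ledge

## Task

A can has fallen over on the drinks board: stand it the right way up in the board's lane, between the standing can and the sauce pot, and let go of it while the board is still on the prep deck. Then push the board with everything on it straight across the gap onto the narrow pass ledge, until it balances squarely and centrally across the ledge, quite clear of the deck, in the free space between the straw cup and the bell. Nothing on the board may fall over or leave its lane, and leave the straw cup and the bell where they are.

Things in the scene. Friction and masses are not known exactly. Their poses are not given: they have to be found in the camera images.
- board: wooden drinks board, 150 (x) x 290 (y) x 18 mm thick, 0.55 kg, loose; lies on the prep deck at the start. Origin: centre of its underside; z up; x points from deck to ledge, y along its long side. Two wooden strips, 6 mm wide and 5 mm high, run along y on its top at x = -36 and +36 mm (centres): between them is the lane, 66 mm wide, 280 mm long, its floor 18 mm above the origin.
- fallen_can: plain aluminium drinks can, 52 mm diameter, 90 mm tall, about 0.17 kg, lying on its side in the lane of the board at the start, its base towards the standing can (-y of the board), its top towards the sauce pot (+y). Origin: centre of its base; its z axis runs along the can from base to top.
- standing_can: the same kind of can (52 mm diameter, 90 mm tall), loose, standing upright in the lane near the board's -y end. Origin: centre of its base, z up.
- sauce_pot: small white ceramic sauce pot, loose, 52 mm across the rim, 30 mm high, standing in the lane near the board's +y end. Origin: centre of its underside, z up.
- deck: steel prep deck, fixed block 150 (x) x 320 (y) x 60 mm high. Origin: centre of its underside, on the bar top; x points towards the ledge, y along its long side.
- ledge: pass ledge, fixed: a narrow aluminium shelf 80 (x) x 560 (y) mm, 12 mm thick, on two feet, its top 60 mm above its origin, level with the deck, beyond an open gap of 58 to 65 mm (deck's far edge to ledge's near edge). Origin: on the bar top under the middle of the ledge; x points away from the deck, y along the ledge.
- straw_cup: black straw cup with paper straws, loose, 56 mm diameter, 85 mm tall (150 mm with straws), standing near one end of the ledge. Origin: centre of its underside.
- bell: steel counter bell on a black foot, loose, 60 mm diameter, 48 mm tall, standing near the other end of the ledge. Origin: centre of its underside.
Mind the look-alikes: they are no part of the job. What is shaped like the fallen_can but blue or red is not meant.

How it is judged:
By the outcome, as a careful person would: the job done as asked, in the order asked, and still so for the second after the job is handed in, with the robot touching nothing.
It also fails if it takes over 59 s, if anything falls off the work surface, if the arm or the gripper's body presses on something with over 40 N, if the wrist force passes 120 N, or if a joint passes its speed limit or range.

## Robot

A 6-joint arm with a two-finger parallel gripper is mounted at the origin on the work surface. World frame = base frame: x ahead of the robot, y to its left, z up, the work surface at z = 0. Lengths are in mm, angles in rad, forces in N, time in s.
With the tool pointing down it reaches from about 350 to 925 mm from the base axis. Payload 6.4 kg.
Tool frame: the origin (TCP) lies between the finger pads; the fingertips stand ahead of it and the grasp point (between the pads) lies 8 mm behind it (arm.tcp_to_tips is the z of the fingertips in the tool frame, in mm); z points along the fingers, y is the direction in which the jaws open and shut (so a half turn about z gives the same grasp; the last joint's range is limited). The gripper opens to 85 mm and grips with 20 to 120 N. Pads are 22 mm wide; open, the fingers measure 114 mm over their backs; the gripper's body (76 mm by 85 mm) begins 54 mm behind the grasp point. The pads swing forward as they close: fully open they stand 13 mm farther back than shut.
Start: joints at [1.034, 0.245, 1.558, -0, 1.339, -0.174], TCP at [230.679, 607.702, 242.29] pointing down, gripper open.
Joint ranges: [-3.13, 3.13], [-1.02, 2.26], [0.13, 2.54], [-0.95, 4.09], [0.21, 2.88], [-2.74, 2.74]. Speed limits (rad/s): [2.57, 2.57, 3.14, 3.14, 3.14, 3.14].

## Interface

Orientations are given as a rotation vector (axis times angle).
In Python, from rig import arm, viewer, ticket gives the robot as it stands.
- The arm moves only by the shell command python3 -m inch 'ROWS' [FORCE]. ROWS is JSON, a list of rows, each a list of 7 numbers: the shift along the tool's x, y, z in m, then the turn, a rotation vector about the tool's x, y, z in degrees, then the finger opening in m, from 0 to 0.0854. In form: [[dx, dy, dz, wx, wy, wz, grip], ...]. A call has 1 to 12 rows; each row shifts and turns the pose as measured when the row begins, along the tool's axes as they then stand; what a row does not reach is not made up. A row lasts 1/10 s, in which the tool goes at most 50 mm and 8.59 degrees, less where a joint would pass 70% of its speed; a pose out of reach is approached as far as the arm can. A call is refused whole if a number of a shift passes 0.05 or a number of a turn 8.59, either way. A call with a gripper value outside its range is refused whole. The fingers move at their own pace and stop on an object; FORCE is the grip in N (left out, the last holds). Time passes only in rows, so rows that do not move let the fingers close. It gives the time, the measured TCP pose, the force and the opening at its end, in the units of the state.
- arm.get_obs(): the state, without advancing time (a new reading comes with each control period).
- viewer.read_camera(name): name is "side" or "top"; returns the picture (480x640x3 uint8, red, green, blue); there is no depth.
- viewer.camera_info(name): a dict with "K" (3x3 intrinsics, pixels), "world_from_camera" (4x4, takes a point from camera to world coordinates). Camera axes: x right, y up, looking along -z (the intrinsics and any distortion apply to the point x, -y, -z); pixel columns grow to the right and rows downward; lengths in mm; the calibration is good to about 2 mm. A picture is of the moment at which its call begins. camera_info takes no time and is no camera call.
- ticket.hand_in(): hands the job in, once; it reports no verdict.
Trained networks look in the newest picture that a camera, given by its name, has taken for a name from the list of things; names that differ only in an ending like _2 or _b are one class to them, and where a whole thing is asked for, a point or a joint stands for the part that bears it (a point fixed in the world has none). Each returns a list of dicts, best first, with "conf" (0 to 1); they miss things now and then, are a little off and sometimes report something else, mostly with a low value. They report only what shows in the picture. A call takes as long as a camera call. They do not tell look-alikes from the thing itself.
- viewer.outline_of(camera, query): "mask" (480x640 bool, what is visible of it).
- viewer.spot_point(camera, query): "position" ([x, y, z] in mm, in world coordinates, good to about 4 mm: a listed point, or the origin of a listed thing).
The state is a dict: "time_s": time; "joint_positions": joint angles; "qvel": joint speeds; "tau": joint torques, N m; "eef_pos": TCP position; "ee_rot": TCP orientation; "wrist_force": force on the tool from outside, world axes, zero at the start; "ft_torque": the same for the moment, N m; "width": finger opening in mm.
Only numpy, scipy, OpenCV 4.12 (cv2) and the standard library are available. Lean on these libraries where they do the work, as an engineer would, in place of code of your own. Each camera call takes 0.05 s, during which the arm holds its last target.

## Working session

There is one attempt and no reset: what is moved stays moved. The work goes in short steps, Python scripts to look and compute and a shell command to move; the robot and the scene stay as the last step left them, time stands still between calls to the robot, and variables do not carry over. Pictures are saved under pics/ and viewed, and the job is handed in when it is done.

```bash
ls; mkdir -p pics
python3 - <<'E'
from rig import arm, viewer
import cv2
for c in ("side","top"):
    cv2.imwrite(f"pics/{c}0.png", viewer.read_camera(c)[:,:,::-1]); i=viewer.camera_info(c); print(c,i)
print(arm.get_obs(), arm.tcp_to_tips)
E
```

```text
pics
side {'K': array([[453.94681242,   0.        , 318.25261498],
       [  0.        , 453.94681242, 243.67711951],
       [  0.        ,   0.        ,   1.        ]]), 'world_from_camera': array([[ 9.86647475e-01,  6.40257647e-02, -1.49758007e-01,
         4.39225393e+02],
       [-1.61663358e-01,  4.96721197e-01, -8.52720946e-01,
        -7.21395655e+02],
       [ 1.97918656e-02,  8.65545351e-01,  5.00439335e-01,
         5.31614384e+02],
       [ 0.00000000e+00,  0.00000000e+00,  0.00000000e+00,
         1.00000000e+00]])}
top {'K': array([[445.19328236,   0.        , 316.91754662],
       [  0.        , 445.19328236, 245.3741136 ],
       [  0.        ,   0.        ,   1.        ]]), 'world_from_camera': array([[ 2.51365856e-03,  9.98241617e-01, -5.92229354e-02,
         4.93986814e+02],
       [-9.99847599e-01,  3.53201567e-03,  1.70969162e-02,
         3.49332340e+01],
       [ 1.72760296e-02,  5.91709339e-02,  9.98098362e-01,
         9.04550819e+02],
       [ 0.00000000e+00,  0.00000000e+00,  0.00000000e+00,
         1.00000000e+00]])}
{'time_s': 0.1, 'joint_positions': array([ 1.03391472e+00,  2.45777349e-01,  1.55892187e+00,  3.45496425e-06,
        1.33869493e+00, -1.74108058e-01]), 'qvel': array([-0.00085169, -0.00119089, -0.00115784,  0.0021449 , -0.00340728,
        0.00124375]), 'tau': array([-1.20667744e-03, -4.30672216e+01, -3.27127719e+01, -1.99437536e-04,
        2.86975475e-03, -6.67316868e-07]), 'eef_pos': array([230.40668617, 607.26507326, 241.25331725]), 'ee_rot': array([-5.66611088e-01, -3.08943201e+00,  2.65047944e-03]), 'wrist_force': array([-0.24560321,  0.44778334,  0.01925516]), 'ft_torque': array([-0.01519316, -0.04212121,  0.00055501]), 'width': 85.29879748779462} 11.0
```

View pics/side0.png

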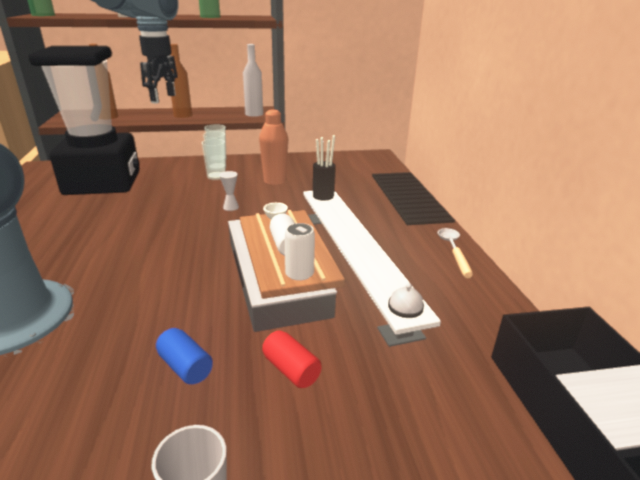

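View pics/top0.png

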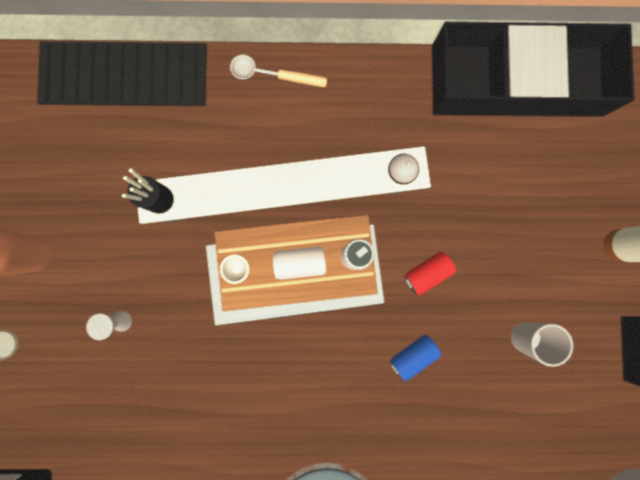

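Run:
```python
from rig import arm, viewer
import numpy as np
for n in ["board","fallen_can","standing_can","sauce_pot","deck","ledge","straw_cup","bell"]:
  for c in ("top","side"):
    print(n,c,[(np.round(d["position"],1).tolist(),round(d["conf"],2)) for d in viewer.spot_point(c,n)])
```

```text
board top [([510.0, 61.3, 59.3], 0.94)]
board side [([690.9, -145.8, 58.1], 0.21)]
fallen_can top [([515.0, 5.7, 99.2], 0.9), ([352.6, -209.9, 27.4], 0.81), ([510.6, -241.7, 24.4], 0.69)]
fallen_can side [([355.5, -207.8, 24.2], 0.87), ([515.5, -236.9, 22.2], 0.84), ([514.3, 12.8, 101.4], 0.56)]
standing_can top [([520.0, -45.6, 78.3], 0.97)]
standing_can side [([522.9, -49.9, 81.1], 0.79), ([663.0, 85.5, -0.1], 0.71)]
sauce_pot top [([497.5, 170.9, 75.9], 0.8), ([692.3, -147.3, 65.5], 0.65)]
sauce_pot side [([497.4, 170.0, 75.0], 0.62)]
deck top []
deck side []
ledge top [([660.4, 84.6, -1.3], 0.94)]
ledge side [([661.5, 84.5, 0.3], 0.75)]
straw_cup top [([627.5, 321.7, 59.7], 0.91)]
straw_cup side [([632.3, 316.8, 58.0], 0.62), ([514.6, 12.2, 103.1], 0.41)]
bell top [([693.4, -145.0, 62.9], 0.57)]
bell side [([687.7, -146.7, 58.8], 0.78)]
```

The top view shows the board at about (215–377, 217–310). On it the silver can lies at (300,263), the standing can is at (358,253) and the pot at (235,268). The ledge runs from (138,200) to (428,165), with the cup at (150,195) and the bell at (404,168). I'll measure the board and ledge corners next.

```bash
cat > h.py <<'E'
from rig import arm, viewer
import numpy as np, cv2
from scipy.spatial.transform import Rotation as R
def w(c,px,z):
    i=viewer.camera_info(c);K=i["K"];T=i["world_from_camera"]
    d=np.array([(px[0]-K[0,2])/K[0,0],-(px[1]-K[1,2])/K[1,1],-1.])
    d=T[:3,:3]@d; o=T[:3,3]
    return o+d*(z-o[2])/d[2]
def p(c,X):
    i=viewer.camera_info(c);K=i["K"];T=i["world_from_camera"]
    q=T[:3,:3].T@(np.array(X,float)-T[:3,3]); return np.array([K[0,2]+K[0,0]*q[0]/-q[2],K[1,2]+K[1,1]*-q[1]/-q[2]])
def outline(c,n,k=0):
    return viewer.outline_of(c,n)[k]["mask"]
def rect(mask,z,c="top"):
    # min-area rect of the mask, in world mm at height z
    ys,xs=np.nonzero(mask); P=np.array([w(c,(x,y),z)[:2] for x,y in zip(xs,ys)],np.float32)
    r=cv2.minAreaRect(P); return r
E
python3 - <<'E'
from h import *
img=viewer.read_camera("top")
cv2.imwrite("pics/z1.png",cv2.resize(img[200:335,195:395,::-1],None,fx=4,fy=4,interpolation=cv2.INTER_CUBIC))
cv2.imwrite("pics/z2.png",cv2.resize(img[140:230,125:440,::-1],None,fx=2.5,fy=2.5,interpolation=cv2.INTER_CUBIC))
for n,z in (("board",78),("ledge",60),("deck",60)):
    o=viewer.outline_of("top",n)
    for d in o: print(n,d["conf"],rect(d["mask"],z),d["mask"].sum())
for d in viewer.outline_of("top","fallen_can"): print(rect(d["mask"],104),d["conf"])
E
```

```text
Traceback (most recent call last):
  File "h.py", line 16, in rect
    ys,xs=np.nonzero(mask); P=np.array([w(c,(x,y),z)[:2] for x,y in zip(xs,ys)],np.float32)
                                        ~^^^^^^^^^^^
  File "h.py", line 5, in w
    i=viewer.camera_info(c);K=i["K"];T=i["world_from_camera"]
ValueError: time passes only in moves, steps and waits
```

View pics/z1.png

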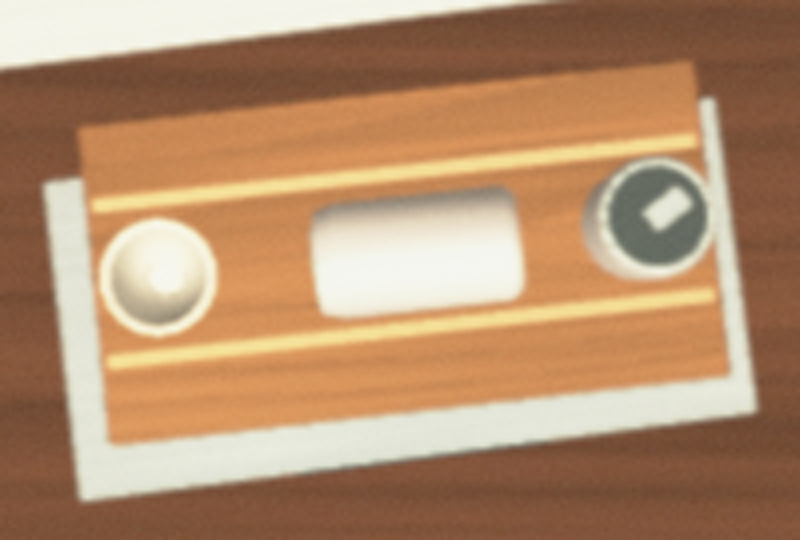

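View pics/z2.png

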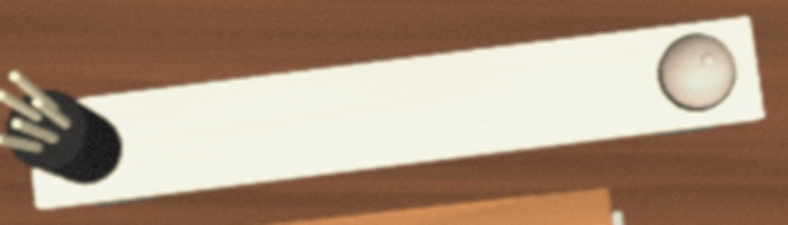

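Run:
```python
from h import *
f=lambda l,s,o,z:np.array([w("top",((x+.5)/s-.5+o[0],(y+.5)/s-.5+o[1]),z)[:2] for x,y in l])
def show(n,P):
    c=P.mean(0); print(n,"c",c.round(1)); 
    for i in range(len(P)):
        d=P[(i+1)%len(P)]-P[i]; print("   ",P[i].round(1),"len",np.hypot(*d).round(1),"ang",np.degrees(np.arctan2(d[1],d[0])).round(2))
show("board",f([(78,127),(693,62),(728,376),(108,443)],4,(195,200),78))
show("deck",f([(43,183),(716,98),(757,410),(80,500)],4,(195,200),60))
show("ledge",f([(100,96),(748,16),(764,118),(36,208)],2.5,(125,140),60))
show("can",f([(312,210),(512,186),(525,297),(322,317)],4,(195,200),104))
show("stand,pot",np.r_[f([(658,215)],4,(195,200),168),f([(157,276)],4,(195,200),108)])
```

```text
board c [511.3  60.7]
    [568.4 211.7] len 287.9 ang -83.68
    [600.1 -74.5] len 147.0 ang -173.9
    [453.9 -90.1] len 287.4 ang 96.22
    [422.8 195.6] len 146.5 ang 6.3
deck c [490.1  62.3]
    [543.4 231.6] len 322.1 ang -82.54
    [585.1 -87.8] len 149.3 ang -172.81
    [ 437.  -106.5] len 321.0 ang 97.58
    [394.7 211.8] len 150.0 ang 7.6
ledge c [663.   71.2]
    [671.6 311. ] len 501.4 ang -82.48
    [ 737.2 -186. ] len 80.4 ang -171.83
    [ 657.6 -197.4] len 559.4 ang 97.4
    [585.5 357.3] len 97.7 ang -28.26
can c [510.2  53.2]
    [529.1 100.8] len 90.5 ang -82.95
    [540.2  10.9] len 50.2 ang -173.23
    [490.3   5. ] len 91.4 ang 95.75
    [481.1  95.9] len 48.2 ang 5.8
stand,pot c [511.9  60.7]
    [524.6 -47.7] len 218.3 ang 96.68
    [499.2 169.1] len 218.3 ang -83.32
```

```bash
cat >> h.py <<'E'
def axes(yaw,tilt):
    # tool y along yaw (deg), z down, then turned by tilt about tool y
    a=np.radians(yaw); y=np.array([np.cos(a),np.sin(a),0]); z=np.array([0,0,-1.]); x=np.cross(y,z)
    return R.from_matrix(np.c_[x,y,z])*R.from_rotvec([0,np.radians(tilt),0])
def go(pos,rot):
    o=arm.get_obs(); r=R.from_rotvec(o["ee_rot"])
    print("shift tool mm",r.inv().apply(np.array(pos)-o["eef_pos"]).round(1),"turn deg",np.degrees((r.inv()*rot).as_rotvec()).round(2),
     "| world d",(np.array(pos)-o["eef_pos"]).round(1))
    print("t",round(o["time_s"],2),"pos",o["eef_pos"].round(1),"q",o["joint_positions"].round(2),"F",o["wrist_force"].round(1),"w",round(o["width"],1))
E
python3 -m inch '[[-0.035,-0.0285,-0.0015,0,0,0,0.085],[-0.035,-0.0285,-0.0015,0,0,0,0.085],[-0.035,-0.0285,-0.0015,0,0,0,0.085],[-0.035,-0.0285,-0.0015,0,0,0,0.085],[-0.035,-0.0285,-0.0015,0,0,0,0.085],[-0.035,-0.0285,-0.0015,0,0,0,0.085],[-0.035,-0.0285,-0.0015,0,0,0,0.085],[-0.035,-0.0285,-0.0015,0,0,0,0.085],[-0.035,-0.0285,-0.0015,0,0,0,0.085],[-0.035,-0.0285,-0.0015,0,0,0,0.085],[-0.035,-0.0285,-0.0015,0,0,0,0.085],[-0.035,-0.0285,-0.0015,0,0,0,0.085]]' 60
python3 - <<'E'
from h import *
go([500,140,260],axes(6.3,0))
E
```

```text
time_s: 2.2
eef_pos: [510.4, 126.5, 262.4]
ee_rot: [0.549, 3.088, 0.007]
wrist_force: [-0.0, 0.8, -0.4]
width: 84.9
shift tool mm [14.4  9.1  2.4] turn deg [ 0.42  0.08 63.53] | world d [-10.4  13.5  -2.4]
t 2.2 pos [510.4 126.5 262.4] q [ 0.03 -0.07  1.86  0.    1.35 -1.19] F [-0.   0.8 -0.4] w 84.9
```

```bash
python3 -m inch '[[0,0,0,0,0,8,0.085],[0,0,0,0,0,8,0.085],[0,0,0,0,0,8,0.085],[0,0,0,0,0,8,0.085],[0,0,0,0,0,8,0.085],[0,0,0,0,0,8,0.085],[0,0,0,0,0,8,0.085],[0,0,0,0,0,7.5,0.085],[0,0,0,0,-7,0,0.085],[0,0,0,0,-7,0,0.085],[0,0,0,0,-7,0,0.085],[0,0,0,0,-7,0,0.085]]' 60
python3 - <<'E'
from h import *
T=axes(6.3,-45); print(T.as_matrix().round(2))
g=np.array([515.2,8,104])+65*np.array([-.11,.994,0])
zt=T.as_matrix()[:,2]
tcp=g+zt*(8-6); print(tcp)
go(tcp-zt*100,T)
E
```

```text
time_s: 3.4
eef_pos: [515.6, 116.4, 267.1]
ee_rot: [1.888, 1.967, -0.468]
wrist_force: [-0.6, 0.3, -0.0]
width: 85.0
[[-0.08  0.99  0.08]
 [ 0.7   0.11 -0.7 ]
 [-0.71  0.   -0.71]]
[508.20518775  71.20432694 102.58578644]
shift tool mm [ 67.8 -15.6  69.4] turn deg [ -1.4  -16.04  -3.56] | world d [-15.1  25.1 -93.8]
t 3.4 pos [515.6 116.4 267.1] q [ 0.23  0.04  1.8  -0.51  1.41  0.3 ] F [-0.6  0.3 -0. ] w 85.0
```

```bash
python3 -m inch '[[0,0,0,-0.7,-8,-1.8,0.085],[0,0,0,-0.7,-8,-1.8,0.085],[0,0,0,0,0,0,0.085]]' 60
python3 - <<'E'
from h import *
T=axes(6.3,-45)
zt=T.as_matrix()[:,2]
go(np.array([508.2,71.2,102.6])-zt*90,T)
E
```

```text
time_s: 3.7
eef_pos: [515.5, 118.4, 266.8]
ee_rot: [1.636, 1.838, -0.689]
wrist_force: [-0.3, -0.8, -1.3]
width: 85.1
shift tool mm [ 84.1 -12.2  57.8] turn deg [0.21 0.6  0.29] | world d [ -14.3   16.  -100.5]
t 3.7 pos [515.5 118.4 266.8] q [ 0.33  0.12  1.79 -0.78  1.48  0.39] F [-0.3 -0.8 -1.3] w 85.1
```

```bash
python3 -m inch '[[0.021,-0.003,0.0145,0,0,0,0.085],[0.021,-0.003,0.0145,0,0,0,0.085],[0.021,-0.003,0.0145,0,0,0,0.085],[0.021,-0.003,0.0145,0,0.5,0,0.085],[0,0,0,0,0,0,0.085]]' 60
python3 - <<'E'
from h import *
T=axes(6.3,-45)
zt=T.as_matrix()[:,2]
go(np.array([508.2,71.2,102.6]),T)
cv2.imwrite("pics/s1.png",viewer.read_camera("side")[:,:,::-1])
cv2.imwrite("pics/t1.png",viewer.read_camera("top")[:,:,::-1])
E
```

```text
time_s: 4.2
eef_pos: [503.8, 135.4, 166.5]
ee_rot: [1.659, 1.846, -0.665]
wrist_force: [-1.3, -0.8, -1.2]
width: 84.9
shift tool mm [-1.6 -3.1 90.6] turn deg [ 0.29 -0.86 -0.31] | world d [  4.4 -64.2 -63.9]
t 4.2 pos [503.8 135.4 166.5] q [ 0.36  0.24  1.85 -0.76  1.36  0.54] F [-1.3 -0.8 -1.2] w 84.9
```

View pics/s1.png

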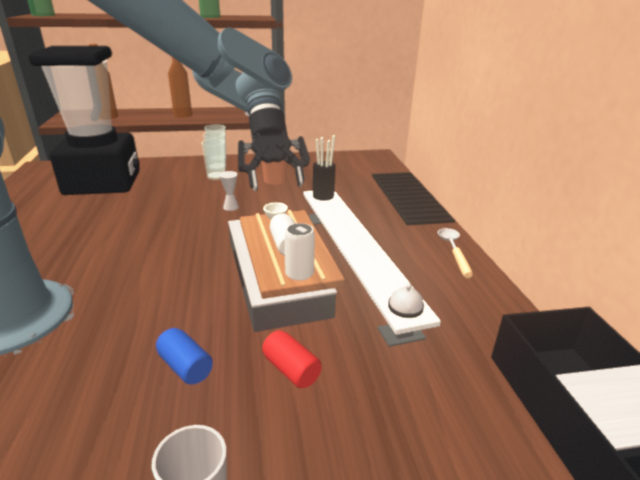

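View pics/t1.png

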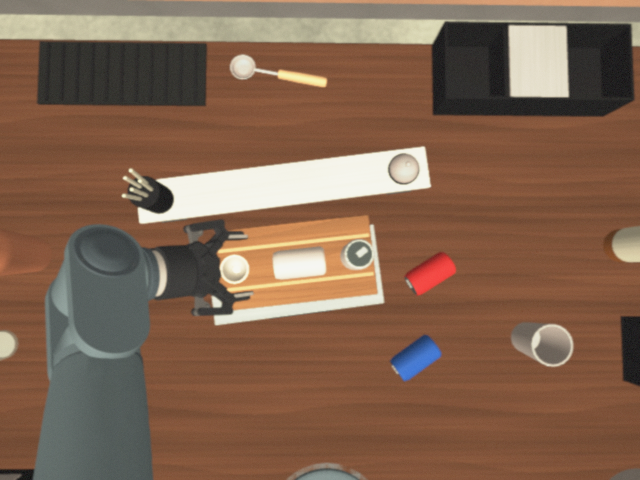

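The side and top views show the open fingers at about (275,165) side and (235,268) top, straddling the lane in line with the can and above the pot. Next I advance along the tool axis.

```bash
python3 -m inch '[[0,-0.001,0.022,0,-0.3,0,0.085],[0,-0.001,0.022,0,-0.3,0,0.085],[0,-0.001,0.022,0,-0.3,0,0.085],[0,0,0.018,0,0,0,0.085],[0,0,0,0,0,0,0.085]]' 60
python3 - <<'E'
from h import *
T=axes(6.3,-45)
go(np.array([508.2,71.2,102.6]),T)
cv2.imwrite("pics/s2.png",viewer.read_camera("side")[120:330,200:400,::-1].repeat(3,0).repeat(3,1)[:600])
cv2.imwrite("pics/t2.png",viewer.read_camera("top")[200:335,195:395,::-1].repeat(4,0).repeat(4,1))
E
```

```text
time_s: 4.8
eef_pos: [519.4, 75.6, 120.9]
ee_rot: [1.659, 1.819, -0.644]
wrist_force: [-0.5, 0.1, 0.0]
width: 84.7
shift tool mm [ 10.3 -12.2  14.9] turn deg [ 1.33 -0.26 -1.59] | world d [-11.2  -4.4 -18.3]
t 4.8 pos [519.4  75.6 120.9] q [ 0.25  0.28  1.91 -0.84  1.22  0.58] F [-0.5  0.1  0. ] w 84.7
```

View pics/s2.png

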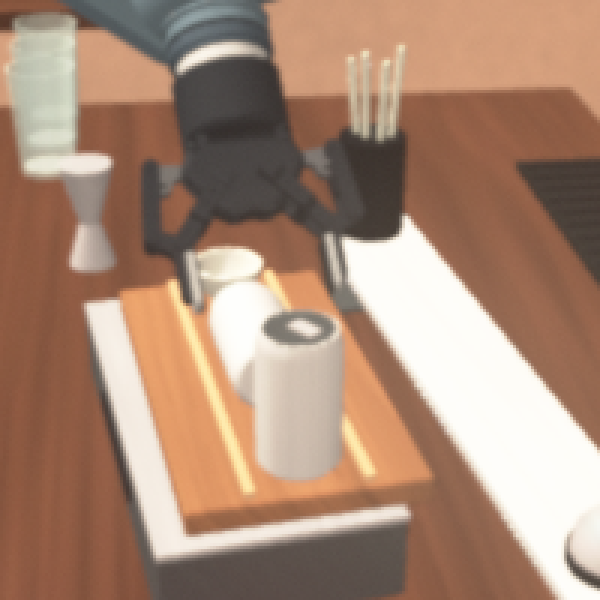

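View pics/t2.png

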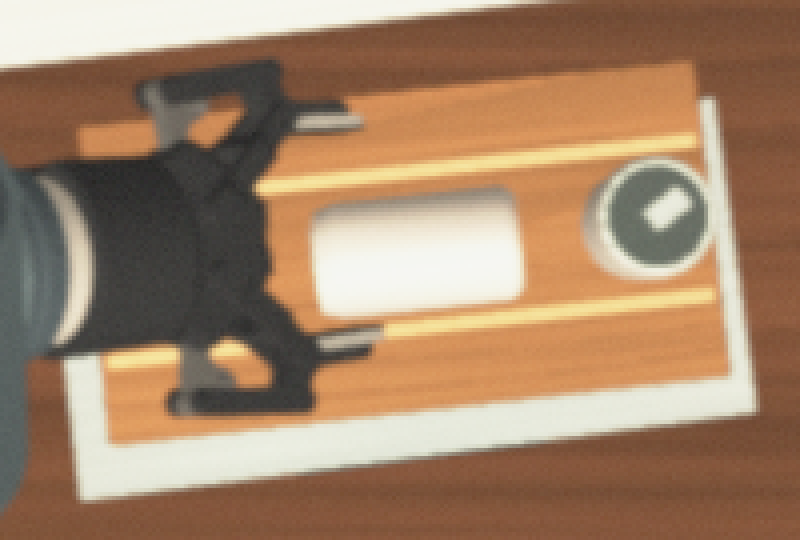

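The fingers are about 12 mm too far towards the ledge. The upper pad, at (325,120) in the top crop, is far from the can, and the lower pad at (350,340) is close to it. I'll correct that sideways first.

```bash
python3 -m inch '[[0.003,-0.006,0,0.6,0,-0.8,0.085],[0.003,-0.006,0,0.6,0,-0.8,0.085],[0,0,0,0,0,0,0.085]]' 60
python3 - <<'E'
from h import *
go(np.array([508.2,71.2,102.6]),axes(6.3,-45))
E
```

```text
time_s: 5.2
eef_pos: [509.2, 81.9, 121.0]
ee_rot: [1.648, 1.844, -0.668]
wrist_force: [-0.2, -0.3, 0.1]
width: 84.6
shift tool mm [ 5.4 -2.4 20.4] turn deg [ 0.52 -0.35 -0.11] | world d [ -1.  -10.7 -18.4]
t 5.2 pos [509.2  81.9 121. ] q [ 0.27  0.27  1.92 -0.83  1.24  0.56] F [-0.2 -0.3  0.1] w 84.6
```

```bash
python3 -m inch '[[0.001,-0.002,0.008,0,0,0,0.085],[0.001,-0.002,0.008,0,0,0,0.085],[0,0,0,0,0,0,0.085]]' 60
python3 - <<'E'
from h import *
go(np.array([508.2,71.2,102.6]),axes(6.3,-45))
E
```

```text
time_s: 5.5
eef_pos: [506.2, 71.8, 107.5]
ee_rot: [1.646, 1.844, -0.667]
wrist_force: [-0.1, 0.1, -0.4]
width: 85.2
shift tool mm [2.9 1.8 4.1] turn deg [ 0.62 -0.36 -0.06] | world d [ 2.  -0.6 -4.9]
t 5.5 pos [506.2  71.8 107.5] q [ 0.25  0.28  1.94 -0.84  1.2   0.57] F [-0.1  0.1 -0.4] w 85.2
```

```bash
python3 -m inch '[[0.002,0.002,0.003,0.5,-0.3,0,0.085],[0,0,0,0,0,0,0.075]]' 60
python3 - <<'E'
from h import *
go(np.array([508.2,71.2,102.6]),axes(6.3,-45))
cv2.imwrite("pics/t3.png",viewer.read_camera("top")[200:335,195:395,::-1].repeat(4,0).repeat(4,1))
cv2.imwrite("pics/s3.png",viewer.read_camera("side")[120:320,200:400,::-1].repeat(3,0).repeat(3,1)[:600])
E
```

```text
time_s: 5.7
eef_pos: [508.1, 71.0, 103.2]
ee_rot: [1.649, 1.84, -0.682]
wrist_force: [-0.0, 0.4, -0.1]
width: 75.4
shift tool mm [0.6 0.1 0.3] turn deg [ 0.02 -0.03 -0.05] | world d [ 0.1  0.2 -0.6]
t 5.7 pos [508.1  71.  103.2] q [ 0.25  0.3   1.93 -0.84  1.21  0.58] F [-0.   0.4 -0.1] w 75.4
```

View pics/t3.png

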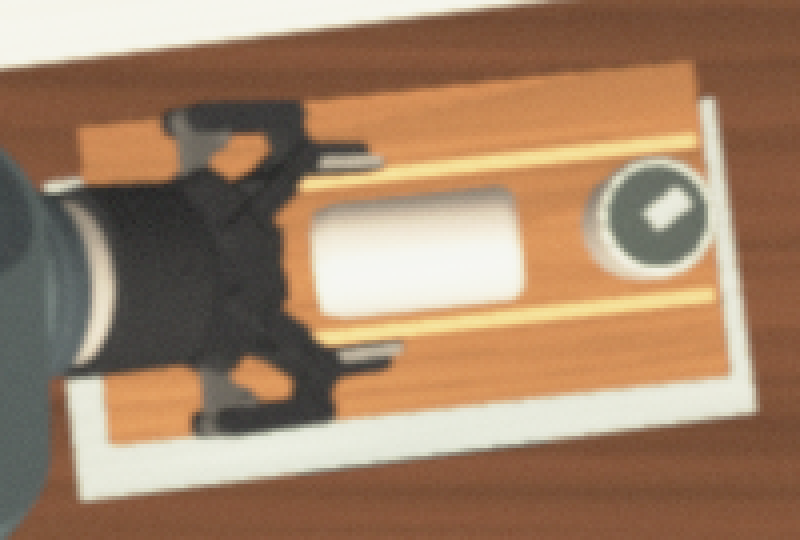

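View pics/s3.png

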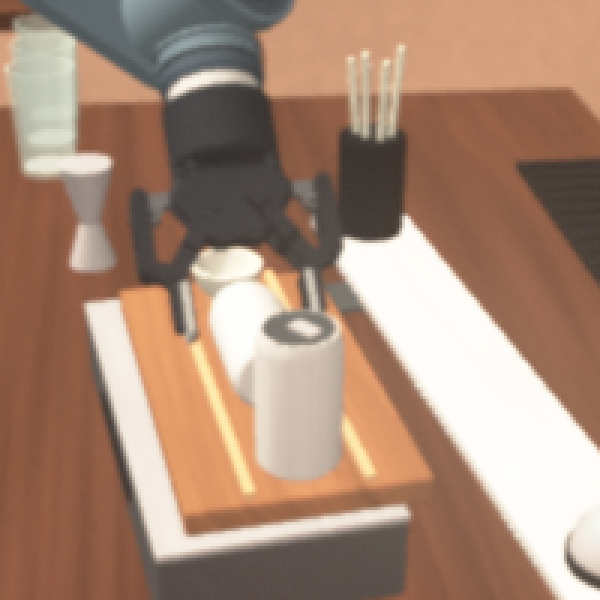

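The pads straddle the can and are centred on it: the rows mid-way between the pads and across the can are 256 and 258 in the crop. Now I close.

```bash
python3 -m inch '[[0,0,0,0,0,0,0.065],[0,0,0,0,0,0,0.056],[0,0,0,0,0,0,0.045],[0,0,0,0,0,0,0.045],[0,0,0,0,0,0,0.045]]' 40
python3 - <<'E'
from h import *
go(np.array([508.2,71.2,102.6]),axes(6.3,-45))
E
```

```text
time_s: 6.3
eef_pos: [508.7, 71.4, 104.2]
ee_rot: [1.649, 1.84, -0.679]
wrist_force: [0.4, -0.3, 0.4]
width: 51.1
shift tool mm [ 1.1 -0.5  1.2] turn deg [ 0.12 -0.05 -0.1 ] | world d [-0.5 -0.2 -1.6]
t 6.3 pos [508.7  71.4 104.2] q [ 0.25  0.3   1.93 -0.84  1.21  0.58] F [ 0.4 -0.3  0.4] w 51.1
```

```bash
python3 -m inch '[[-0.006,0,-0.006,0,0,0,0.045],[-0.012,0,-0.012,0,0,0,0.045],[-0.015,0,-0.015,0,0,0,0.045],[-0.015,0,-0.015,0,0,0,0.045],[-0.012,0,-0.012,0,0,0,0.045],[0,0,0,0,0,0,0.045]]'
python3 - <<'E'
from h import *
go(np.array([508.2,71.2,182]),axes(6.3,45))
cv2.imwrite("pics/s4.png",viewer.read_camera("side")[120:320,200:400,::-1].repeat(3,0).repeat(3,1)[:600])
E
```

```text
time_s: 6.9
eef_pos: [507.7, 71.5, 195.3]
ee_rot: [1.651, 1.842, -0.678]
wrist_force: [1.3, 0.7, -1.4]
width: 51.0
shift tool mm [9.1 0.4 9.7] turn deg [ 0.15 89.79 -0.  ] | world d [  0.5  -0.3 -13.3]
t 6.9 pos [507.7  71.5 195.3] q [ 0.25  0.14  1.91 -0.8   1.33  0.44] F [ 1.3  0.7 -1.4] w 51.0
```

View pics/s4.png

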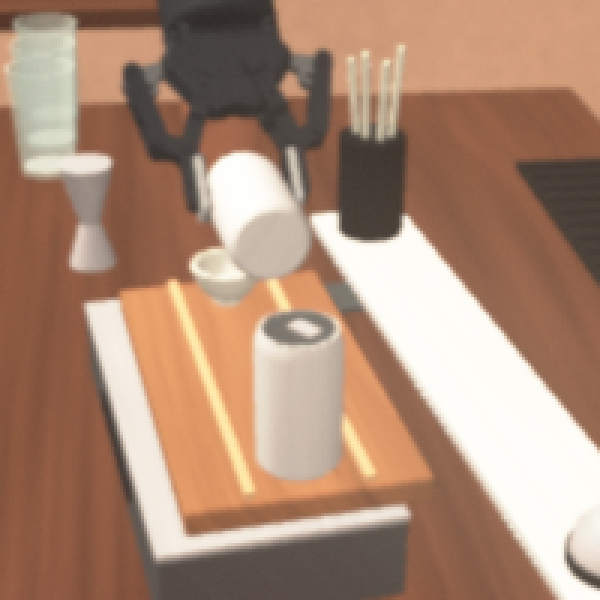

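The can is held at (255,215) in the crop, with its base end towards the camera. I'll turn it upright.

```bash
python3 -m inch '[[0,0,0,0,5,0,0.045],[0,0,0,0,8,0,0.045],[0,0,0,0,8,0,0.045],[0,0,0,0,8,0,0.045],[0,0,0,0,8,0,0.045],[0,0,0,0,8,0,0.045]]'
python3 - <<'E'
from h import *
go(np.array([508.2,71.2,182]),axes(6.3,45))
E
```

```text
time_s: 7.55
eef_pos: [502.3, 74.9, 187.3]
ee_rot: [-2.066, -2.324, -0.023]
wrist_force: [-0.6, -0.6, -2.4]
width: 50.8
shift tool mm [-4.6  5.5  5.1] turn deg [-0.73 43.06  0.18] | world d [ 5.9 -3.7 -5.3]
t 7.55 pos [502.3  74.9 187.3] q [-0.09 -0.03  1.96  0.03  1.23 -0.22] F [-0.6 -0.6 -2.4] w 50.8
```

```bash
python3 -m inch '[[-0.003,0.001,0,0,8,0,0.045],[-0.003,0.001,0,0,8,0,0.045],[-0.003,0.001,0,0,8,0,0.045],[-0.003,0.001,0,0,8,0,0.045],[-0.003,0.001,0,0,8,0,0.045],[0,0,0,0,3,0,0.045],[0,0,0,0,0,0,0.045]]'
python3 - <<'E'
from h import *
go(np.array([508.2,71.2,182]),axes(6.3,45))
cv2.imwrite("pics/s5.png",viewer.read_camera("side")[80:330,180:440,::-1].repeat(3,0).repeat(3,1)[:600])
cv2.imwrite("pics/t5.png",viewer.read_camera("top")[:,:,::-1])
E
```

```text
time_s: 8.25
eef_pos: [505.5, 57.5, 176.9]
ee_rot: [-1.628, -1.81, -0.683]
wrist_force: [-0.5, 0.1, -2.7]
width: 50.8
shift tool mm [12.9  4.2  6.1] turn deg [-0.91 -1.71 -0.62] | world d [ 2.7 13.7  5.1]
t 8.25 pos [505.5  57.5 176.9] q [-0.43  0.17  1.93  0.66  1.56 -0.72] F [-0.5  0.1 -2.7] w 50.8
```

View pics/s5.png

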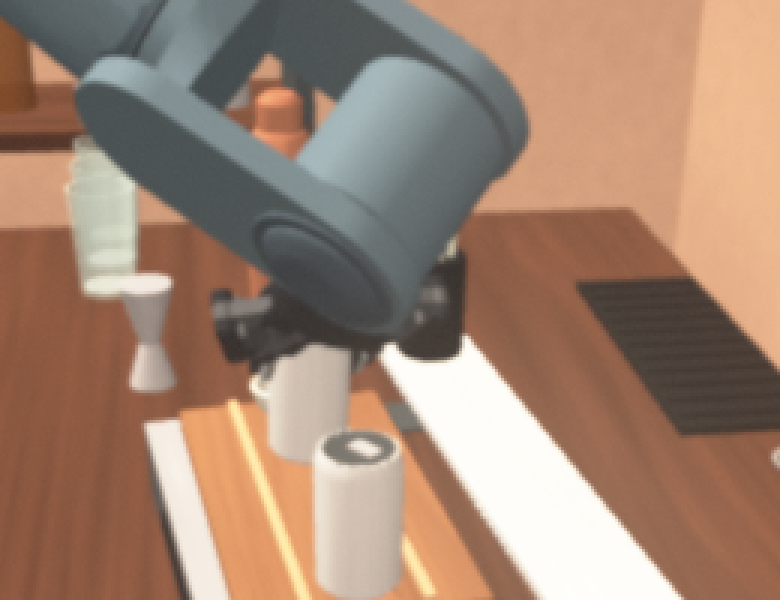

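View pics/t5.png

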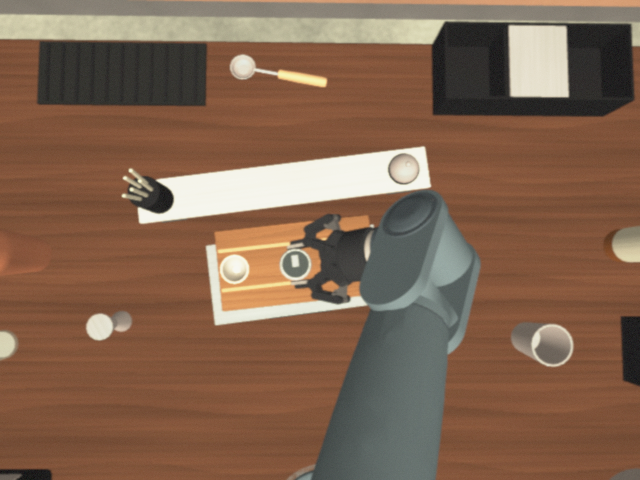

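The can is upright with its dark lid on top, at (296,263) in the top view, and still in the grip. The wrist is above the standing can. I'll correct the pose and lower.

```bash
python3 -m inch '[[0.013,0.004,0.006,-0.9,-1.7,-0.6,0.045],[0,0,0,0,0,0,0.045]]'
python3 - <<'E'
from h import *
print(axes(6.3,45).as_matrix().round(2))
go(np.array([509.5,73,145]),axes(6.3,45))
im=viewer.read_camera("top"); cv2.imwrite("pics/t6.png",im[200:335,195:395,::-1].repeat(4,0).repeat(4,1))
E
```

```text
time_s: 8.55
eef_pos: [508.1, 72.9, 183.3]
ee_rot: [-1.649, -1.848, -0.68]
wrist_force: [-0.2, -0.7, -2.9]
width: 50.8
[[-0.08  0.99 -0.08]
 [ 0.7   0.11  0.7 ]
 [ 0.71  0.   -0.71]]
shift tool mm [-27.    1.3  27.2] turn deg [-0.03  0.32  0.2 ] | world d [  1.4   0.1 -38.3]
t 8.55 pos [508.1  72.9 183.3] q [-0.39  0.14  1.94  0.66  1.52 -0.7 ] F [-0.2 -0.7 -2.9] w 50.8
```

View pics/t6.png

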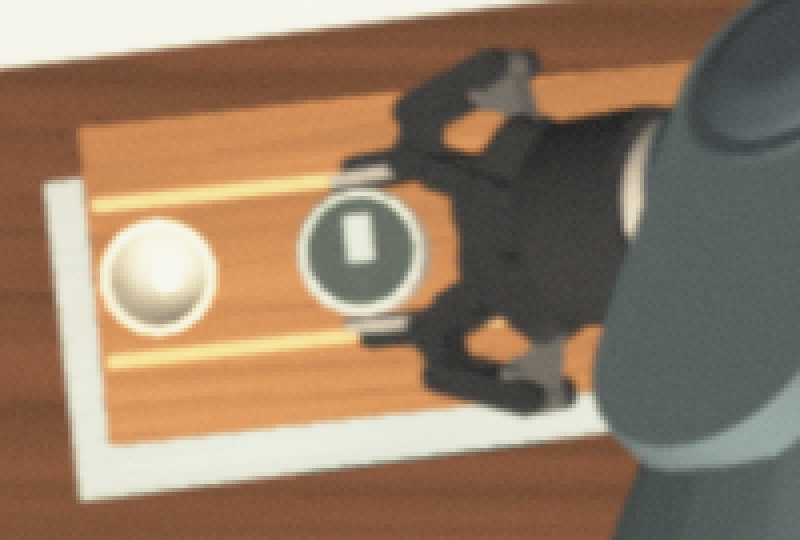

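```bash
python3 -m inch '[[-0.006,0,0.006,0,0,0,0.045],[-0.006,0,0.006,0,0,0,0.045],[-0.006,0.001,0.006,0,0,0,0.045],[-0.005,0,0.005,0,0,0,0.045],[0,0,0,0,0,0,0.045]]'
python3 - <<'E'
from h import *
go(np.array([509.5,73,141.5]),axes(6.3,45))
cv2.imwrite("pics/s7.png",viewer.read_camera("side")[130:330,180:440,::-1].repeat(3,0).repeat(3,1)[:600])
E
```

```text
time_s: 9.1
eef_pos: [508.3, 72.3, 146.6]
ee_rot: [-1.649, -1.848, -0.676]
wrist_force: [-0.4, -0.7, -2.9]
width: 50.6
shift tool mm [-3.2  1.3  4. ] turn deg [-0.19  0.39  0.15] | world d [ 1.2  0.7 -5.1]
t 9.1 pos [508.3  72.3 146.6] q [-0.39  0.2   1.95  0.66  1.47 -0.74] F [-0.4 -0.7 -2.9] w 50.6
```

View pics/s7.png

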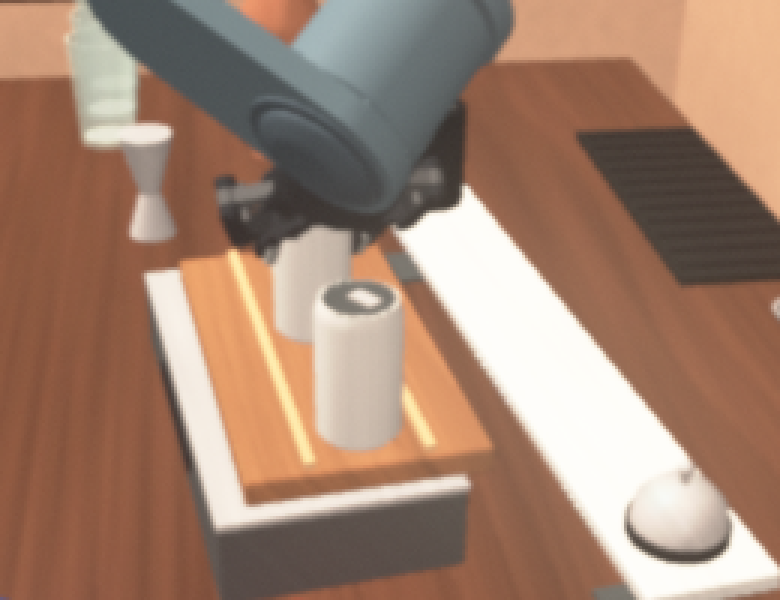

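The can now hovers a few mm above the lane, at (312,330) in the crop. I'll lower it slowly and watch the wrist force, which reads about -2.9 N while the can hangs.

```bash
python3 -m inch '[[-0.001,0,0.0012,0,0,0,0.045],[-0.001,0.001,0.0013,0,0,0,0.045],[0,0,0,0,0,0,0.045]]'
python3 -m inch '[[-0.0008,0,0.001,0,0.2,0,0.045],[0,0,0,0,0,0,0.045]]'
```

```text
time_s: 9.45
eef_pos: [510.0, 72.4, 143.9]
ee_rot: [-1.649, -1.849, -0.677]
wrist_force: [-0.3, -0.1, -2.9]
width: 50.9
time_s: 9.65
eef_pos: [510.3, 72.5, 142.9]
ee_rot: [-1.647, -1.847, -0.68]
wrist_force: [0.5, -0.5, -2.1]
width: 50.6
```

```bash
python3 -m inch '[[-0.0007,0,0.0007,0,0,0,0.045],[0,0,0,0,0,0,0.045]]'
python3 -m inch '[[-0.0007,0,0.0007,0,0,0,0.045],[0,0,0,0,0,0,0.045]]'
```

```text
time_s: 9.85
eef_pos: [510.4, 72.4, 142.1]
ee_rot: [-1.647, -1.847, -0.681]
wrist_force: [0.4, 0.2, -1.7]
width: 50.9
time_s: 10.05
eef_pos: [510.8, 72.3, 142.0]
ee_rot: [-1.646, -1.848, -0.682]
wrist_force: [-0.1, 0.8, -2.1]
width: 50.5
```

```bash
python3 -m inch '[[-0.001,-0.0005,0.001,0,0,0,0.045],[0,0,0,0,0,0,0.045]]'
python3 - <<'E'
from h import *
go(np.array([510.5,72.5,142]),axes(6.3,45))
cv2.imwrite("pics/s8.png",viewer.read_camera("side")[130:330,180:440,::-1].repeat(3,0).repeat(3,1)[:600])
E
```

```text
time_s: 10.25
eef_pos: [511.0, 72.0, 142.0]
ee_rot: [-1.645, -1.848, -0.684]
wrist_force: [-0.4, -0.1, -1.8]
width: 50.9
shift tool mm [ 0.4 -0.4  0.3] turn deg [0.01 0.14 0.36] | world d [-0.5  0.5  0. ]
t 10.25 pos [511.  72. 142.] q [-0.39  0.21  1.94  0.67  1.46 -0.75] F [-0.4 -0.1 -1.8] w 50.9
```

View pics/s8.png

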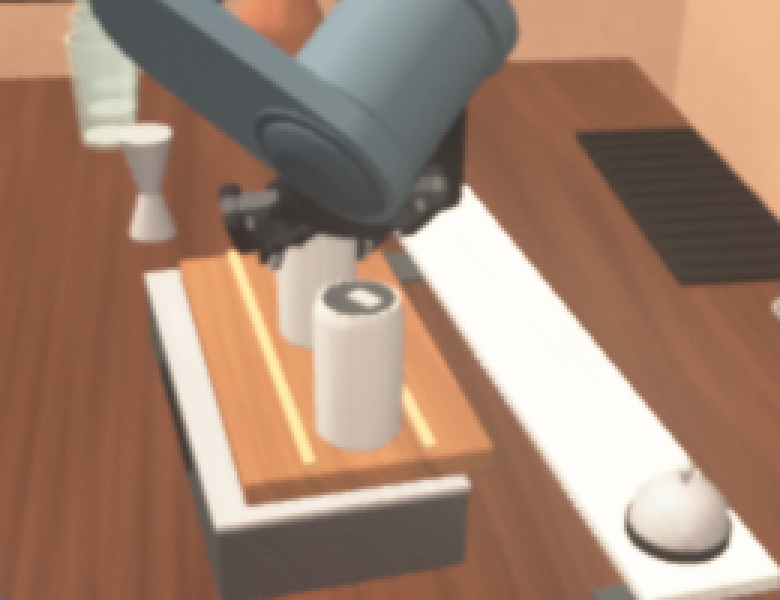

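```bash
python3 -m inch '[[-0.0015,-0.0007,0.0015,0,0,0,0.045],[-0.0015,0,0.0015,0,0,0,0.045],[-0.0015,0,0.0015,0,0,0,0.045]]'
python3 - <<'E'
from h import *
for b in ((509.5,72.5,78),(509.5,72.5,81)):
    pts=[p("side",(b[0]+26*np.cos(a),b[1]+26*np.sin(a),b[2])) for a in np.linspace(0,6.28,60)]
    q=np.array(pts); print("bottom row",q[:,1].max(),"crop",(q[:,1].max()-130)*3, "cols",(q[:,0].min()-180)*3,(q[:,0].max()-180)*3)
E
```

```text
time_s: 10.6
eef_pos: [511.3, 72.0, 141.8]
ee_rot: [-1.636, -1.846, -0.689]
wrist_force: [-5.3, -4.1, 12.3]
width: 50.6
bottom row 247.13811876528933 crop 351.414356295868 cols 274.6202227018616 352.2719928878192
bottom row 245.82028729857342 crop 347.46086189572026 cols 274.47793211361966 352.25783015679036
```

```bash
python3 -m inch '[[0.0005,0,-0.0005,0,0,0,0.045],[0,0,0,0,0,0,0.045]]'
python3 -m inch '[[0,0,0,0,0,0,0.054],[0,0,0,0,0,0,0.058],[0,0,0,0,0,0,0.07],[0,0,0,0,0,0,0.08],[0,0,0,0,0,0,0.085]]'
python3 - <<'E'
from h import *
im=viewer.read_camera("top"); cv2.imwrite("pics/t9.png",im[200:335,195:395,::-1].repeat(4,0).repeat(4,1))
cv2.imwrite("pics/s9.png",viewer.read_camera("side")[130:330,180:440,::-1].repeat(3,0).repeat(3,1)[:600])
E
```

```text
time_s: 10.8
eef_pos: [511.4, 71.7, 142.3]
ee_rot: [-1.637, -1.846, -0.689]
wrist_force: [0.1, 0.5, -1.4]
width: 51.1
time_s: 11.3
eef_pos: [511.2, 72.3, 141.8]
ee_rot: [-1.637, -1.845, -0.689]
wrist_force: [-0.3, -0.3, 0.3]
width: 85.1
```

View pics/t9.png

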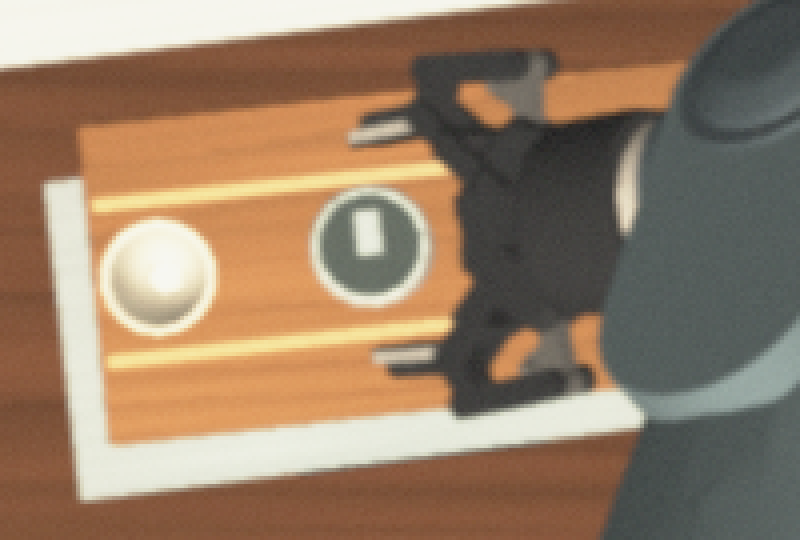

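View pics/s9.png

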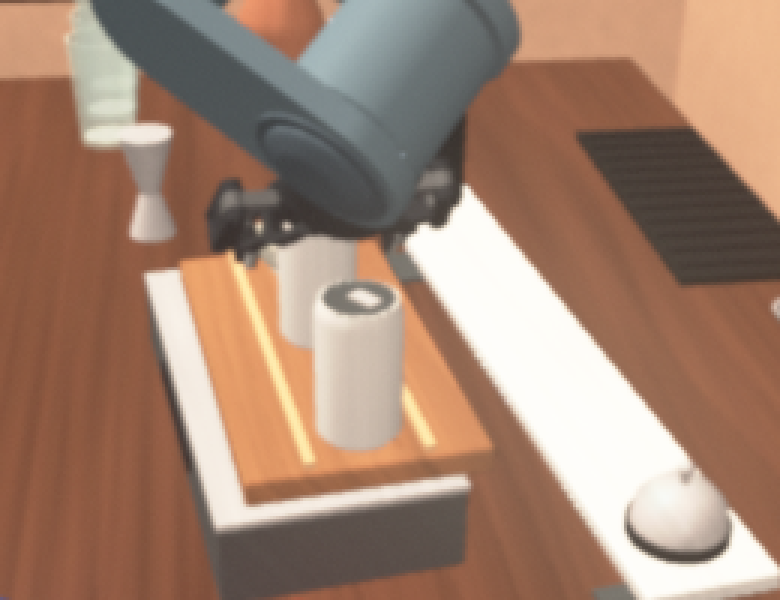

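The can stands upright in the lane and is released, at (370,247) in the top crop, midway between the strips. I'll back out along the tool axis.

```bash
python3 -m inch '[[0,0,-0.01,0,0,0,0.085],[0,0,-0.012,0,0,0,0.085],[0,0,-0.012,0,0,0,0.085],[0,0,0,0,0,0,0.085]]'
python3 - <<'E'
from h import *
go(np.array([511.2,72.3,142])-axes(6.3,45).as_matrix()[:,2]*120,axes(6.3,45))
E
```

```text
time_s: 11.8
eef_pos: [514.6, 45.8, 168.4]
ee_rot: [-1.637, -1.846, -0.69]
wrist_force: [-0.7, 0.1, 1.0]
width: 84.8
shift tool mm [  0.7  -0.5 -82.4] turn deg [-0.03 -0.28  0.57] | world d [  5.9 -57.8  58.5]
t 11.8 pos [514.6  45.8 168.4] q [-0.44  0.19  1.91  0.65  1.53 -0.75] F [-0.7  0.1  1. ] w 84.8
```

```bash
python3 -m inch '[[0,0,-0.02,0,0,0,0.085],[0,0,-0.025,0,0,0,0.085],[0,0,-0.025,0,0,0,0.085],[0.015,0,-0.02,0,0,0,0.085],[0,0,0,0,-7.5,0,0.085],[0,0,0,0,-7.5,0,0.085],[0,0,0,0,-7.5,0,0.085],[0,0,0,0,-7.5,0,0.085],[0,0,0,0,-7.5,0,0.085],[0,0,0,0,-7.5,0,0.085],[0,0,0,0,0,0,0.085]]'
python3 - <<'E'
from h import *
cat='''
L=np.array([661.1,85.9]);YAW=7.45
V=np.array([np.cos(np.radians(YAW)),np.sin(np.radians(YAW))]);U=np.array([-V[1],V[0]])
def LW(s,u,z): return np.r_[L+s*V+u*U,z]
def WL(P): d=np.array(P[:2])-L; return np.array([d@V,d@U])
PUSH=axes(90+YAW,0)
'''
open("h.py","a").write(cat); exec(cat)
go(LW(-268,-5.6,250),PUSH)
im=viewer.read_camera("top"); cv2.imwrite("pics/t10.png",im[:,:,::-1])
E
```

```text
time_s: 12.9
eef_pos: [521.4, -14.2, 249.0]
ee_rot: [2.078, 2.319, -0.012]
wrist_force: [-0.8, -0.9, -1.0]
width: 85.4
shift tool mm [  73.  -118.    -4.4] turn deg [ -0.61   1.73 -91.17] | world d [-125.3   59.8    1. ]
t 12.9 pos [521.4 -14.2 249. ] q [-0.24 -0.07  1.89 -0.02  1.31 -0.34] F [-0.8 -0.9 -1. ] w 85.4
```

View pics/t10.png

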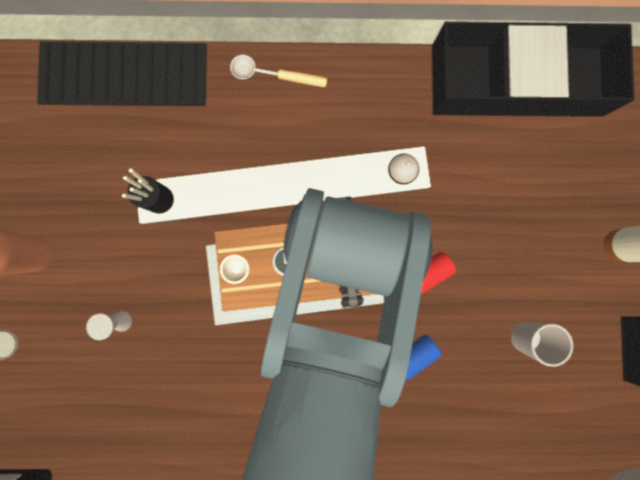

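```bash
python3 -m inch '[[0.018,-0.03,0,0,0,0,0.085],[0.018,-0.03,0,0,0,0,0.085],[0.018,-0.03,0,0,0,0,0.085],[0.018,-0.028,-0.004,0,1.7,0,0.085],[0,0,0,0,0,-8,0.085],[0,0,0,0,0,-8,0.085],[0,0,0,0,0,-8,0.085],[0,0,0,0,0,-8,0.085],[0,0,0,0,0,-8,0.085],[0,0,0,0,0,-8,0.085],[0,0,0,0,0,-8,0.085],[0,0,0,0,0,-8,0.085]]'
python3 - <<'E'
from h import *
go(LW(-268,-5.6,200),PUSH)
E
```

```text
time_s: 14.15
eef_pos: [392.2, 39.8, 247.6]
ee_rot: [-0.495, -3.095, -0.06]
wrist_force: [-0.2, 0.8, 0.3]
width: 85.0
shift tool mm [-2.5  5.  47.7] turn deg [  2.22  -0.24 -25.61] | world d [  3.9   5.8 -47.6]
t 14.15 pos [392.2  39.8 247.6] q [-0.21 -0.42  2.17  0.04  1.4  -1.47] F [-0.2  0.8  0.3] w 85.0
```

```bash
python3 -m inch '[[0,0,0,0.7,0,-8.5,0.085],[0,0,0,0.7,0,-8.5,0.085],[0,0,0,0.7,0,-8.5,0.085],[-0.001,0.002,0.02,0,0,0,0.085],[0,0,0.03,0,0,0,0.085],[0,0,0.03,0,0,0,0.085],[0,0,0.03,0,0,0,0.085],[0,0,0,0,0,0,0.085]]'
python3 - <<'E'
from h import *
go(LW(-151.8-75-14,-5.6,90),PUSH)
im=viewer.read_camera("top"); cv2.imwrite("pics/t11.png",im[180:345,175:415,::-1].repeat(3,0).repeat(3,1))
cv2.imwrite("pics/s11.png",viewer.read_camera("side")[130:330,180:440,::-1].repeat(3,0).repeat(3,1)[:600])
E
```

```text
time_s: 14.95
eef_pos: [394.1, 38.1, 135.1]
ee_rot: [0.197, -3.129, -0.032]
wrist_force: [-1.0, 0.2, -0.5]
width: 85.0
shift tool mm [-30.3   6.4  45.1] turn deg [ 1.19 -0.26 -0.24] | world d [ 29.   11.1 -45.1]
t 14.95 pos [394.1  38.1 135.1] q [-0.2  -0.26  2.26  0.02  1.14 -1.91] F [-1.   0.2 -0.5] w 85.0
```

View pics/t11.png

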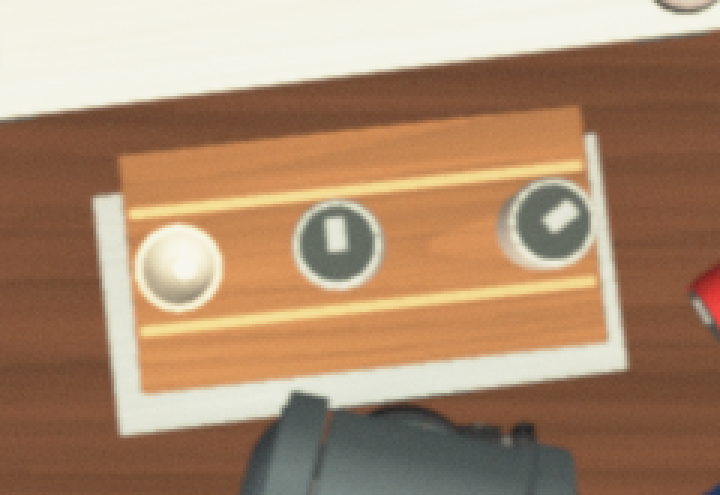

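View pics/s11.png

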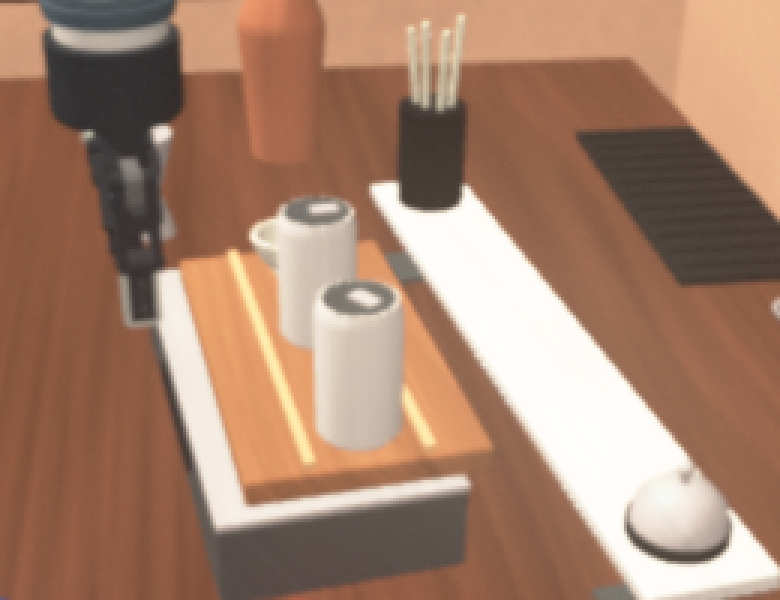

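Run:
```python
from h import *
for dz in (-13,-8,-2,2,5,11): 
  print(dz,[((p("side",(394.1+6.4*k/50+a, 38.1-k,135-dz))-[180,130])*3).round(0).tolist() for k in (43,50) for a in(-11,11)])
```

```text
-13 [[118.0, 306.0], [156.0, 303.0], [119.0, 311.0], [158.0, 309.0]]
-8 [[119.0, 313.0], [157.0, 311.0], [120.0, 319.0], [158.0, 317.0]]
-2 [[120.0, 322.0], [158.0, 320.0], [121.0, 328.0], [159.0, 326.0]]
2 [[120.0, 328.0], [158.0, 326.0], [121.0, 334.0], [160.0, 331.0]]
5 [[121.0, 332.0], [158.0, 330.0], [122.0, 338.0], [160.0, 336.0]]
11 [[122.0, 341.0], [159.0, 339.0], [123.0, 347.0], [161.0, 345.0]]
```

The board has not moved and all three items stand in the lane. The fingertips sit about level with the TCP when the gripper is open, as expected. I'll descend behind the board.

```bash
python3 -m inch '[[0,0.003,0.02,1.2,-0.3,-0.3,0.085],[0,0.003,0.02,0,0,0,0.085],[0,0,0.02,0,0,0,0.085],[0,0,0,0,0,0,0.085]]'
python3 - <<'E'
from h import *
go(LW(-151.8-75-18,-5.6,65),PUSH); print(WL(arm.get_obs()["eef_pos"]))
E
```

```text
time_s: 15.45
eef_pos: [404.9, 41.5, 86.9]
ee_rot: [-0.199, 3.11, -0.008]
wrist_force: [0.3, -0.6, -0.3]
width: 84.9
shift tool mm [-14.5   5.3  22.2] turn deg [-0.39  1.43 -0.11] | world d [ 14.2   7.1 -21.9]
t 15.45 pos [404.9  41.5  86.9] q [-0.18 -0.15  2.28  0.    0.98 -1.88] F [ 0.3 -0.6 -0.3] w 84.9
[-259.81919933  -10.75278304]
```

```bash
python3 -m inch '[[0.004,0.003,0.008,-0.4,1.4,0,0.085],[0.002,0.002,0.007,0,0,0,0.085],[0,0,0.005,0,0,0,0.085],[0,0,0,0,0,0,0.085]]'
python3 - <<'E'
from h import *
go(LW(-151.8-75-18,-5.6,65),PUSH); print(WL(arm.get_obs()["eef_pos"]))
cv2.imwrite("pics/s12.png",viewer.read_camera("side")[180:330,180:440,::-1].repeat(3,0).repeat(3,1)[:600])
E
```

```text
time_s: 15.85
eef_pos: [402.6, 45.0, 70.9]
ee_rot: [-0.199, 3.127, -0.001]
wrist_force: [0.4, -0.1, -1.2]
width: 85.2
shift tool mm [-16.8   1.5   6. ] turn deg [-0.07  0.44 -0.17] | world d [16.5  3.6 -5.9]
t 15.85 pos [402.6  45.   70.9] q [-0.17 -0.1   2.28  0.    0.96 -1.87] F [ 0.4 -0.1 -1.2] w 85.2
[-261.64224419   -7.00457974]
```

View pics/s12.png

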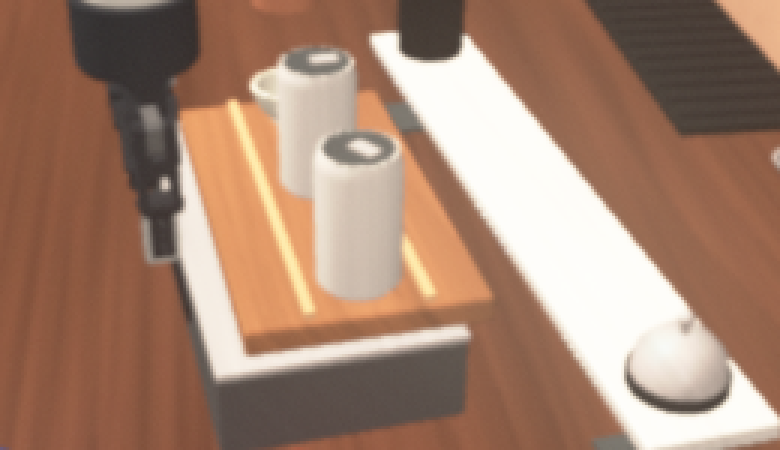

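```bash
python3 -m inch '[[0.001,0,0.005,0,0.4,-0.2,0.085],[-0.008,0,0,0,0,0,0.085],[-0.008,0.001,0,0,0,0,0.085],[0,0,0,0,0,0,0.085]]'
python3 - <<'E'
from h import *
go(LW(-151.8-75-11,-5.6,66),PUSH); print(WL(arm.get_obs()["eef_pos"]))
E
```

```text
time_s: 16.3
eef_pos: [419.7, 48.0, 66.6]
ee_rot: [-0.205, 3.132, -0.003]
wrist_force: [0.2, 0.0, -0.0]
width: 85.3
shift tool mm [-6.5  0.7  0.6] turn deg [-0.11  0.16  0.04] | world d [ 6.3  1.5 -0.6]
t 16.3 pos [419.7  48.   66.6] q [-0.16 -0.05  2.23 -0.    0.95 -1.86] F [ 0.2  0.  -0. ] w 85.3
[-244.28181859   -6.25406725]
```

```bash
python3 -m inch '[[-0.002,0,0,0,0,0,0.085],[-0.002,0,0,0,0,0,0.085],[-0.002,0,0,0,0,0,0.085],[-0.003,0,0,0,0,0,0.085],[-0.003,0,0,0,0,0,0.085],[-0.003,0,0,0,0,0,0.085],[-0.003,0,0,0,0,0,0.085],[-0.003,0,0,0,0,0,0.085]]'
python3 - <<'E'
from h import *
go(LW(-86,-5.6,66),PUSH); print(WL(arm.get_obs()["eef_pos"]))
im=viewer.read_camera("top"); cv2.imwrite("pics/t13.png",im[140:335,125:440,::-1].repeat(2,0).repeat(2,1))
E
```

```text
time_s: 17.1
eef_pos: [425.4, 48.6, 63.5]
ee_rot: [0.197, -3.088, 0.008]
wrist_force: [-12.6, -4.5, 11.9]
width: 84.8
shift tool mm [-152.2    1.2   -9.7] turn deg [-0.13 -2.7  -0.16] | world d [151.1  20.6   2.5]
t 17.1 pos [425.4  48.6  63.5] q [-0.14  0.01  2.19 -0.02  0.99 -1.83] F [-12.6  -4.5  11.9] w 84.8
[-238.51700949   -6.38210773]
```

View pics/t13.png

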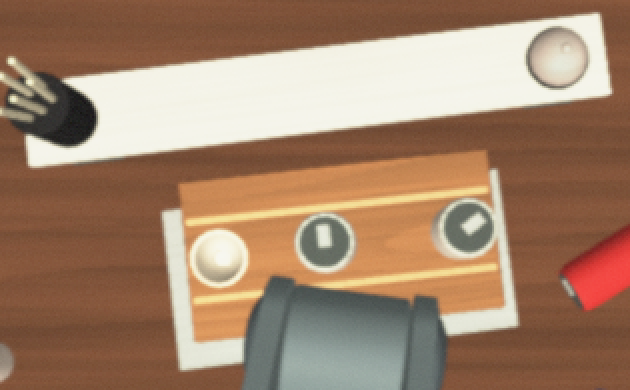

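The push stalled. The force is about 13 N back and 12 N up, and the tool has dropped to z 63.5 and tilted by 2.7°, so the tips are dragging on the deck. I'll lift and level it, then push higher with a longer reach per row.

```bash
python3 -m inch '[[0.003,0,-0.004,0,-2.7,0,0.085],[0,0,-0.002,0,0,0,0.085],[0,0,0,0,0,0,0.085]]'
python3 - <<'E'
from h import *
go(LW(-151.8-75-11,-5.6,69),PUSH); print(WL(arm.get_obs()["eef_pos"]))
cv2.imwrite("pics/s14.png",viewer.read_camera("side")[180:330,180:440,::-1].repeat(3,0).repeat(3,1)[:600])
E
```

```text
time_s: 17.45
eef_pos: [422.2, 48.2, 69.5]
ee_rot: [0.199, -3.134, 0.003]
wrist_force: [0.5, 0.2, 0.6]
width: 85.3
shift tool mm [-4.   0.9  0.5] turn deg [-0.12 -0.06 -0.2 ] | world d [ 3.8  1.4 -0.5]
t 17.45 pos [422.2  48.2  69.5] q [-0.15 -0.04  2.22 -0.    0.96 -1.85] F [0.5 0.2 0.6] w 85.3
[-241.75607516   -6.45021722]
```

View pics/s14.png

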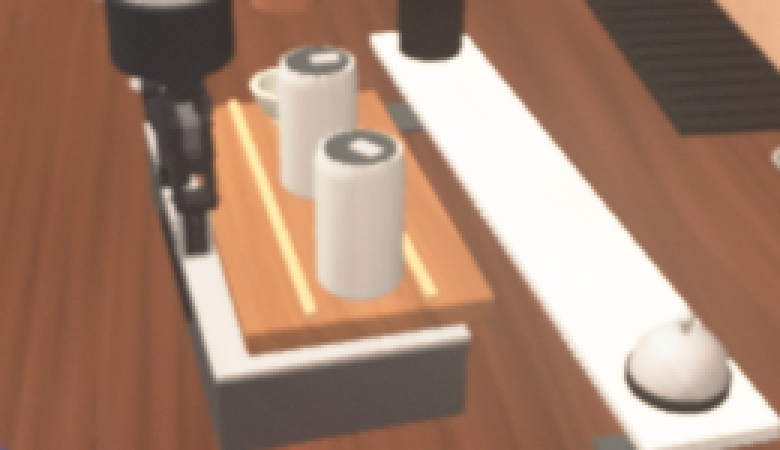

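```bash
python3 -m inch '[[-0.004,0,0,0,0,0,0.085],[-0.005,0,0,0,-0.2,0,0.085],[-0.006,0,0,0,-0.3,0,0.085],[-0.006,0,0,0,-0.4,0,0.085]]'
python3 - <<'E'
from h import *
go(LW(-86,-5.6,69),PUSH); print(WL(arm.get_obs()["eef_pos"]))
E
```

```text
time_s: 17.9
eef_pos: [434.8, 50.3, 67.1]
ee_rot: [0.2, -3.118, 0.003]
wrist_force: [-16.7, -3.4, 14.0]
width: 85.0
shift tool mm [-142.9    0.7   -4.4] turn deg [-0.04 -1.   -0.13] | world d [141.7  18.9   1.9]
t 17.9 pos [434.8  50.3  67.1] q [-0.14  0.    2.18 -0.01  0.97 -1.84] F [-16.7  -3.4  14. ] w 85.0
[-228.97602922   -5.97429618]
```

Run:
```python
from h import *
im=viewer.read_camera("top"); cv2.imwrite("pics/t15.png",im[140:335,125:440,::-1].repeat(2,0).repeat(2,1))
cv2.imwrite("pics/s15.png",viewer.read_camera("side")[180:330,180:440,::-1].repeat(3,0).repeat(3,1)[:600])
```

```text
(no output)
```

View pics/t15.png

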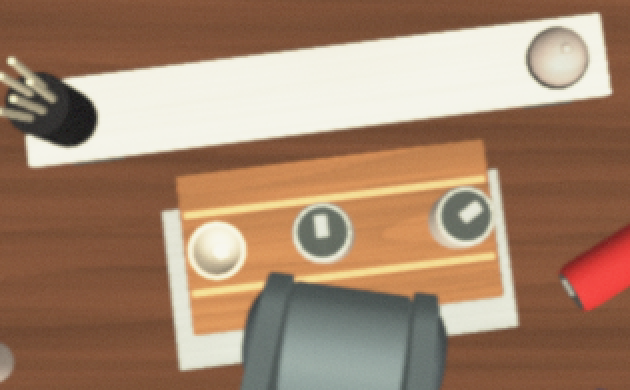

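View pics/s15.png

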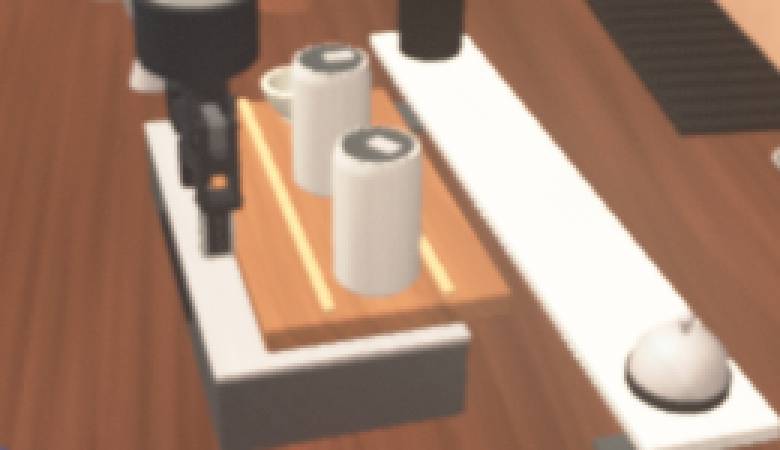

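It moves now. The board's front edge is at (177,177)–(484,140), it has turned to about 6.9°, and everything is upright. I'll carry on, trimming height and tilt as I go.

```bash
python3 -m inch '[[-0.006,0,-0.0008,0,-0.5,0,0.085],[-0.006,0,-0.0008,0,-0.5,0,0.085],[-0.006,0,-0.0008,0,-0.5,0,0.085],[-0.006,0,-0.0008,0,-0.5,0,0.085],[-0.006,0,-0.0008,0,-0.5,0,0.085]]'
python3 - <<'E'
from h import *
go(LW(-86,-5.6,68),PUSH); print(WL(arm.get_obs()["eef_pos"]))
im=viewer.read_camera("top"); cv2.imwrite("pics/t16.png",im[140:335,125:440,::-1].repeat(2,0).repeat(2,1))
E
```

```text
time_s: 18.5
eef_pos: [448.5, 53.2, 66.8]
ee_rot: [0.207, -3.103, 0.001]
wrist_force: [-17.6, -4.1, 15.9]
width: 84.9
shift tool mm [-128.9   -1.1   -5.3] turn deg [ 0.1  -1.83  0.18] | world d [128.   16.    1.2]
t 18.5 pos [448.5  53.2  66.8] q [-0.13  0.05  2.14 -0.01  0.99 -1.83] F [-17.6  -4.1  15.9] w 84.9
[-215.00424752   -4.89456704]
```

View pics/t16.png

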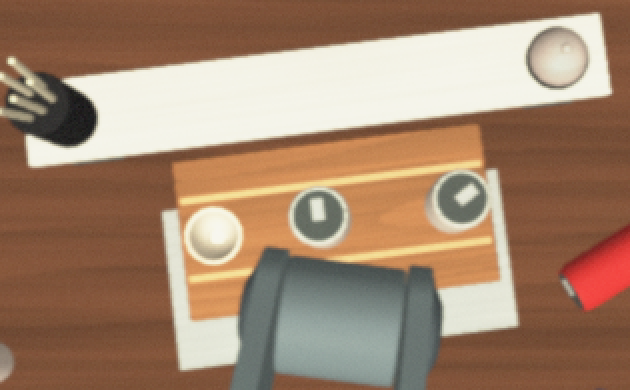

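```bash
python3 -m inch '[[-0.006,0,-0.001,0,-0.9,0,0.085],[-0.006,0,-0.001,0,-0.9,0,0.085],[-0.006,0,-0.001,0,-0.9,0,0.085],[-0.006,0,-0.001,0,-0.8,0,0.085],[-0.006,0,-0.001,0,-0.8,0,0.085],[-0.006,0,-0.001,0,-0.8,0,0.085],[-0.006,0,-0.001,0,-0.8,0,0.085],[-0.006,0,-0.001,0,-0.8,0,0.085]]'
python3 - <<'E'
from h import *
go(LW(-86,-5.6,68),PUSH); print(WL(arm.get_obs()["eef_pos"]))
im=viewer.read_camera("top"); cv2.imwrite("pics/t17.png",im[140:335,125:440,::-1].repeat(2,0).repeat(2,1))
cv2.imwrite("pics/s17.png",viewer.read_camera("side")[180:330,180:440,::-1].repeat(3,0).repeat(3,1)[:600])
E
```

```text
time_s: 19.35
eef_pos: [473.9, 58.6, 66.3]
ee_rot: [-0.221, 3.128, 0.01]
wrist_force: [-12.9, -3.4, 8.4]
width: 85.1
shift tool mm [-103.2   -3.9   -1. ] turn deg [0.34 0.38 0.63] | world d [102.7  10.6   1.7]
t 19.35 pos [473.9  58.6  66.3] q [-0.12  0.09  2.1   0.01  0.95 -1.84] F [-12.9  -3.4   8.4] w 85.1
[-189.20167109   -2.78332403]
```

View pics/t17.png

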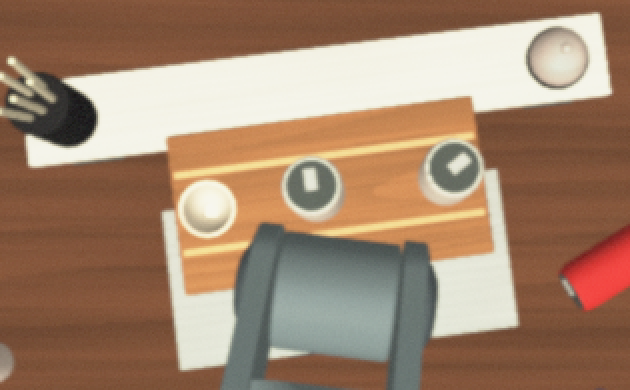

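View pics/s17.png

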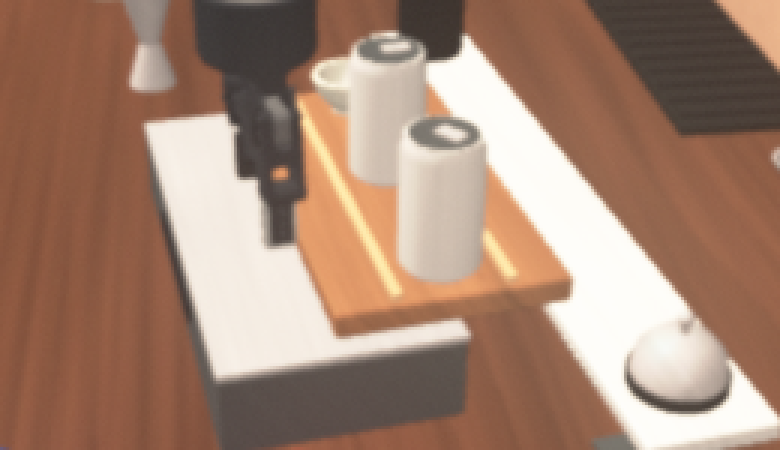

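The board now bridges onto the ledge and everything is standing. I continue.

```bash
python3 -m inch '[[-0.006,0,-0.0015,0,-0.5,0.1,0.085],[-0.006,-0.0003,-0.0012,0,-0.5,0.1,0.085],[-0.006,-0.0003,-0.001,0,-0.6,0.1,0.085],[-0.006,-0.0003,-0.001,0,-0.6,0.1,0.085],[-0.006,-0.0003,-0.001,0,-0.6,0.1,0.085],[-0.006,-0.0003,-0.001,0,-0.6,0.1,0.085],[-0.006,0,-0.001,0,-0.6,0.1,0.085],[-0.006,0,-0.001,0,-0.6,0.1,0.085],[-0.006,0,-0.001,0,-0.6,0.1,0.085],[-0.006,0,-0.001,0,-0.6,0.1,0.085]]'
python3 - <<'E'
from h import *
go(LW(-86,-5.6,68),PUSH); print(WL(arm.get_obs()["eef_pos"]))
im=viewer.read_camera("top"); cv2.imwrite("pics/t18.png",im[140:335,125:440,::-1].repeat(2,0).repeat(2,1))
cv2.imwrite("pics/s18.png",viewer.read_camera("side")[150:330,180:440,::-1].repeat(3,0).repeat(3,1)[:600])
E
```

```text
time_s: 20.45
eef_pos: [504.9, 65.3, 66.0]
ee_rot: [-0.21, 3.126, 0.023]
wrist_force: [-14.0, -2.6, 9.9]
width: 85.0
shift tool mm [-71.5  -5.7  -1.4] turn deg [0.81 0.54 0.23] | world d [71.6  3.9  2. ]
t 20.45 pos [504.9  65.3  66. ] q [-0.1   0.16  2.02  0.02  0.96 -1.82] F [-14.   -2.6   9.9] w 85.0
[-157.55010717   -0.18024118]
```

View pics/t18.png

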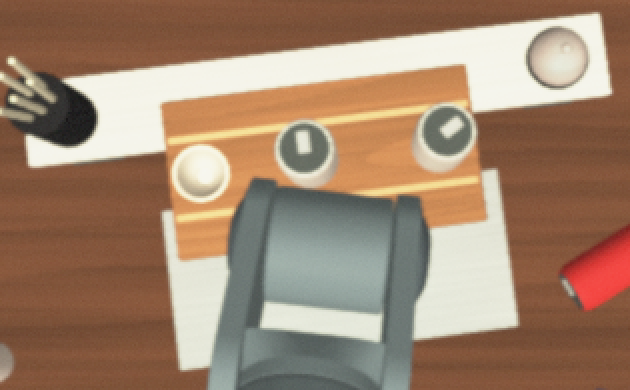

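View pics/s18.png

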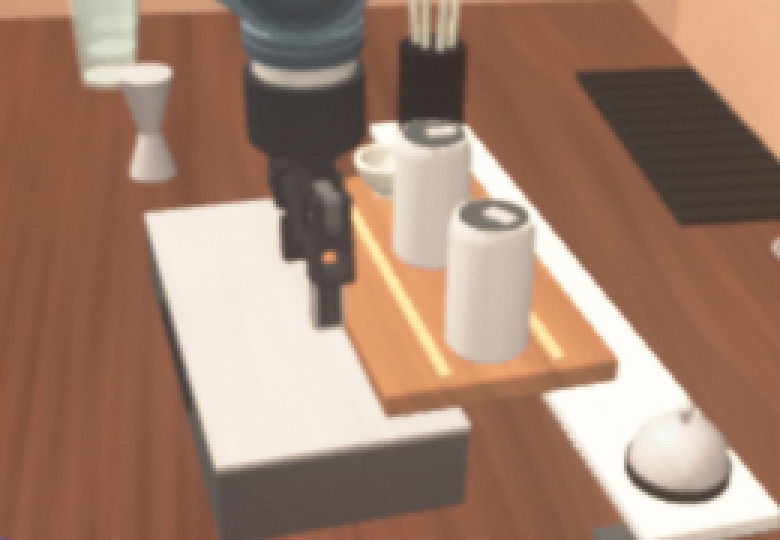

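Everything is still standing. Before the rear edge leaves the deck I want to remove the downward drag, which shows as about 10 N up on the tool, so I'll add more upward trim.

```bash
python3 -m inch '[[-0.005,-0.0005,-0.003,0.2,-0.6,0.1,0.085],[-0.005,-0.0005,-0.003,0.2,-0.6,0,0.085],[-0.006,-0.0005,-0.003,0.2,-0.6,0,0.085],[-0.006,-0.0005,-0.003,0.2,-0.6,0,0.085]]'
python3 - <<'E'
from h import *
go(LW(-86,-5.6,68),PUSH); print(WL(arm.get_obs()["eef_pos"]))
E
```

```text
time_s: 20.95
eef_pos: [520.1, 67.1, 71.4]
ee_rot: [-0.207, 3.104, 0.009]
wrist_force: [-4.5, -1.0, -3.7]
width: 84.8
shift tool mm [-56.1  -5.5   5.1] turn deg [0.22 1.77 0.17] | world d [56.5  2.1 -3.4]
t 20.95 pos [520.1  67.1  71.4] q [-0.09  0.17  2.    0.01  0.95 -1.8 ] F [-4.5 -1.  -3.7] w 84.8
[-142.24185836   -0.31336107]
```

The drag was the tips on the deck. At z 71 the push takes only about 4.5 N. I keep that height.

```bash
python3 -m inch '[[-0.005,-0.0005,0,0,0.2,0,0.085],[-0.005,-0.0005,0,0,0.2,0,0.085],[-0.005,-0.0005,0,0,0.2,0,0.085],[-0.005,-0.0005,0,0,0.2,0,0.085]]'
python3 - <<'E'
from h import *
go(LW(-86,-5.6,71),PUSH); print(WL(arm.get_obs()["eef_pos"]))
im=viewer.read_camera("top"); cv2.imwrite("pics/t19.png",im[140:335,125:440,::-1].repeat(2,0).repeat(2,1))
cv2.imwrite("pics/s19.png",viewer.read_camera("side")[150:330,180:440,::-1].repeat(3,0).repeat(3,1)[:600])
E
```

```text
time_s: 21.35
eef_pos: [537.2, 68.3, 71.7]
ee_rot: [-0.213, 3.133, 0.008]
wrist_force: [-9.0, -1.1, 1.7]
width: 85.2
shift tool mm [-39.1  -4.4   0.7] turn deg [0.28 0.1  0.33] | world d [39.3  0.9 -0.7]
t 21.35 pos [537.2  68.3  71.7] q [-0.09  0.22  1.94  0.01  0.99 -1.8 ] F [-9.  -1.1  1.7] w 85.2
[-125.09558439   -1.37518721]
```

View pics/t19.png

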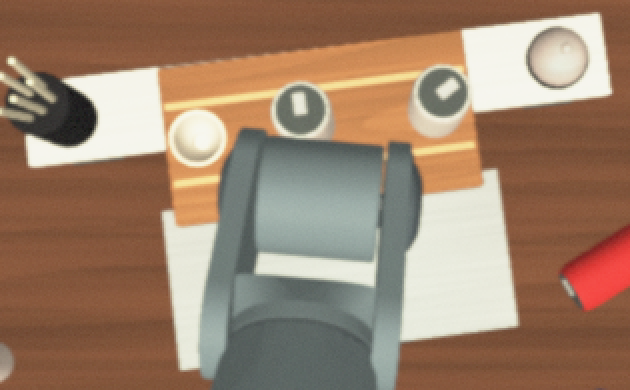

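View pics/s19.png

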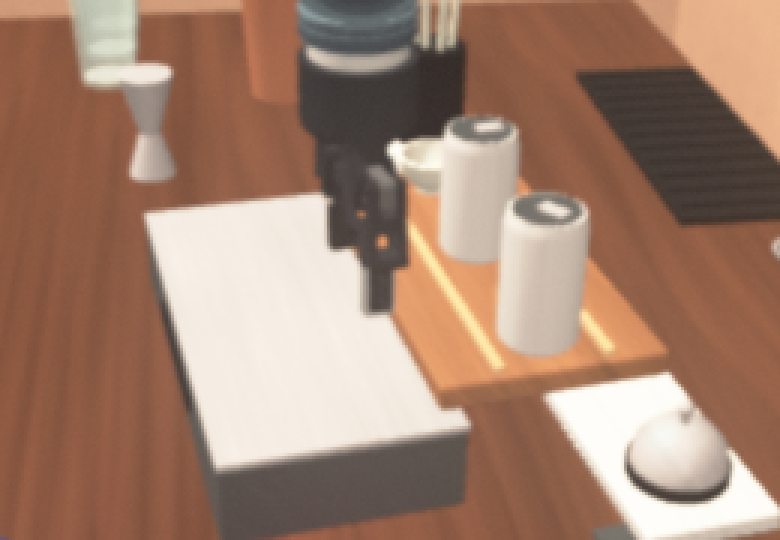

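The board's front corners are at (158,68) and (463,30), its rear corners at (483,185) and (178,225), and everything is upright. I'll measure the board pose in the ledge frame.

```bash
cat >> h.py <<'E'
def bp(l,s,o,z=78):
    P=np.array([w("top",((x+.5)/s-.5+o[0],(y+.5)/s-.5+o[1]),z)[:2] for x,y in l])
    c=P.mean(0); print("board c",c.round(1),"ledge frame",WL(c).round(1))
    for i in range(4):
        d=P[(i+1)%4]-P[i]; print(" ",WL(P[i]).round(1),"len",np.hypot(*d).round(1),"ang rel",((np.degrees(np.arctan2(d[1],d[0]))-YAW+45)%90-45).round(2))
E
python3 - <<'E'
from h import *
im=cv2.imread("pics/t19.png")
cv2.imwrite("pics/z19.png",cv2.resize(im[20:240,140:500],None,fx=2,fy=2,interpolation=cv2.INTER_CUBIC))
bp([(159,68),(463,30),(483,185),(178,225)],2,(125,140))
E
```

```text
board c [622.1  79.8] ledge frame [-39.4  -1. ]
  [ 34.1 142.7] len 287.3 ang rel 0.16
  [  34.9 -144.6] len 147.7 ang rel -0.33
  [-112.8 -143.8] len 285.6 ang rel 0.26
  [-114.1  141.8] len 148.2 ang rel 0.33
```

View pics/z19.png

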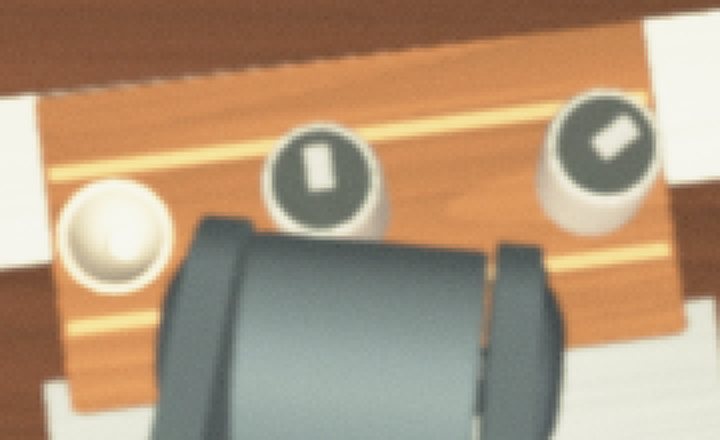

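The board is square to the ledge (within about 0.3°) and 39.4 mm short of centre, with u = -1 mm. I'll continue in small steps.

```bash
python3 -m inch '[[-0.004,0,0,0,0,0.1,0.085],[-0.004,0,0,0,0,0.1,0.085],[-0.004,0,0,0,0,0.1,0.085],[-0.004,0,0,0,0,0,0.085]]'
python3 - <<'E'
from h import *
go(LW(-86,-1,71),PUSH); print(WL(arm.get_obs()["eef_pos"]))
E
```

```text
time_s: 21.85
eef_pos: [551.4, 70.5, 71.8]
ee_rot: [0.207, -3.127, -0.007]
wrist_force: [-8.7, -1.6, 3.3]
width: 85.2
shift tool mm [-24.7   0.    0.6] turn deg [ 0.27 -0.43  0.11] | world d [24.5  3.3 -0.8]
t 21.85 pos [551.4  70.5  71.8] q [-0.08  0.25  1.89  0.    1.   -1.78] F [-8.7 -1.6  3.3] w 85.2
[-110.73725955   -1.09992576]
```

```bash
python3 -m inch '[[-0.0035,0,-0.001,0,-0.2,0,0.085],[-0.0035,0,-0.001,0.1,-0.2,0,0.085],[-0.0035,0,-0.0008,0.1,-0.2,0,0.085]]'
python3 - <<'E'
from h import *
go(LW(-86,-1,71),PUSH); print(WL(arm.get_obs()["eef_pos"]))
cv2.imwrite("pics/s20.png",viewer.read_camera("side")[150:330,200:460,::-1].repeat(3,0).repeat(3,1)[:600])
im=viewer.read_camera("top"); cv2.imwrite("pics/t20.png",im[140:335,125:440,::-1].repeat(2,0).repeat(2,1))
E
```

```text
time_s: 22.15
eef_pos: [560.9, 71.9, 73.5]
ee_rot: [0.207, -3.133, -0.002]
wrist_force: [-6.9, -1.1, 0.8]
width: 85.1
shift tool mm [-15.2  -0.2   2.5] turn deg [ 0.09 -0.11  0.1 ] | world d [15.   1.8 -2.5]
t 22.15 pos [560.9  71.9  73.5] q [-0.07  0.27  1.87  0.    1.01 -1.78] F [-6.9 -1.1  0.8] w 85.1
[-101.15175736   -0.86013547]
```

View pics/s20.png

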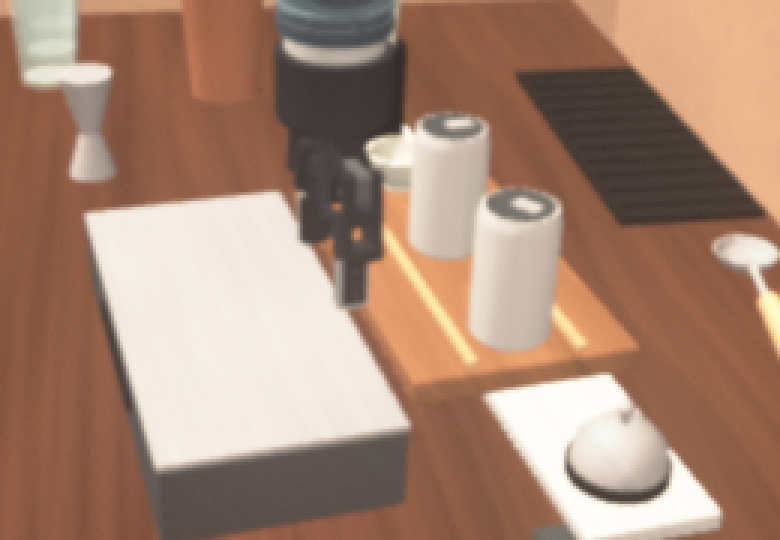

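View pics/t20.png

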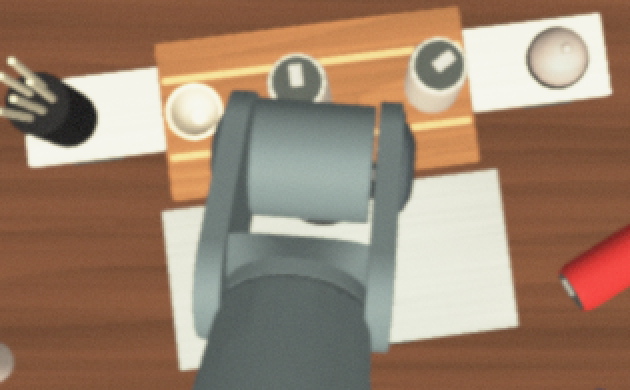

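The board is clear of the deck, level, and balancing on the ledge with about 15 mm to go.

```bash
python3 -m inch '[[-0.0035,0,0,0,0,0,0.085],[-0.0035,0,0,0,-0.1,0,0.085],[-0.003,0,0,0,-0.1,0,0.085]]'
python3 - <<'E'
from h import *
go(LW(-86,-1,71),PUSH); print(WL(arm.get_obs()["eef_pos"]))
im=viewer.read_camera("top"); cv2.imwrite("pics/t21.png",im[135:270,190:380,::-1].repeat(4,0).repeat(4,1))
E
```

```text
time_s: 22.55
eef_pos: [570.4, 73.3, 74.3]
ee_rot: [0.208, -3.132, -0.002]
wrist_force: [-7.2, -1.6, 0.1]
width: 84.7
shift tool mm [-5.5 -0.3  3.3] turn deg [ 0.07 -0.13  0.14] | world d [ 5.5  0.5 -3.3]
t 22.55 pos [570.4  73.3  74.3] q [-0.07  0.29  1.85  0.    1.01 -1.77] F [-7.2 -1.6  0.1] w 84.7
[-91.52158928  -0.75124869]
```

View pics/t21.png

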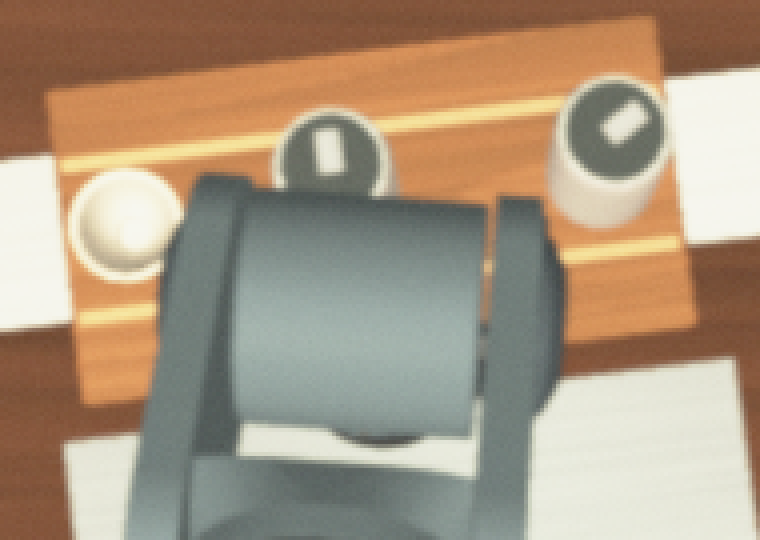

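Run:
```python
from h import *
bp([(47,90),(655,15),(695,323),(85,404)],4,(190,135))
# relative check: ledge near/far edges visible beside the board in this picture
for n,px in (("Rfar",(668,77)),("Rnear",(688,243)),("Lfar",(0,161)),("Lnear",(0,331))):
    print(n, WL(w("top",((px[0]+.5)/4-.5+190,(px[1]+.5)/4-.5+135),60)).round(1))
```

```text
board c [653.4  85.4] ledge frame [-7.7  0.5]
  [ 66.1 144.5] len 287.9 ang rel 0.12
  [  66.7 -143.4] len 147.4 ang rel -0.28
  [ -80.7 -142.7] len 286.3 ang rel 0.4
  [-82.7 143.6] len 148.8 ang rel 0.34
Rfar [  41.1 -148.1]
Rnear [ -40.1 -146.9]
Lfar [ 39.9 174.3]
Lnear [-41.2 183.3]
```

```bash
python3 -m inch '[[-0.0035,0,0,0,0,0,0.085],[-0.0035,0,0,0,-0.1,0,0.085]]'
python3 - <<'E'
from h import *
go(LW(-86,-1,71),PUSH); print(WL(arm.get_obs()["eef_pos"]))
im=viewer.read_camera("top"); cv2.imwrite("pics/t22.png",im[135:270,190:380,::-1].repeat(4,0).repeat(4,1))
E
```

```text
time_s: 22.8
eef_pos: [577.0, 74.2, 74.7]
ee_rot: [0.208, -3.131, -0.001]
wrist_force: [-7.7, -1.9, 0.7]
width: 85.1
shift tool mm [ 1.1 -0.3  3.7] turn deg [ 0.07 -0.22  0.17] | world d [-1.  -0.5 -3.7]
t 22.8 pos [577.   74.2  74.7] q [-0.07  0.3   1.83  0.    1.02 -1.77] F [-7.7 -1.9  0.7] w 85.1
[-84.91086436  -0.65855981]
```

View pics/t22.png

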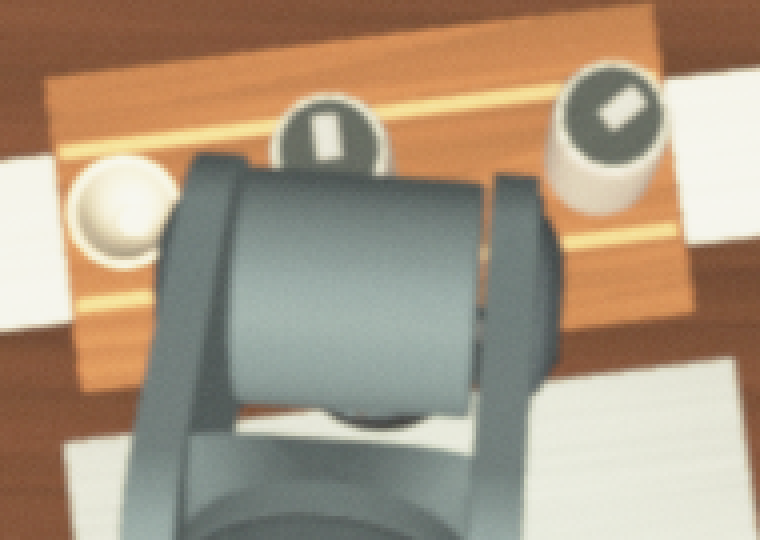

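```bash
python3 -m inch '[[0.003,0,0,0,0,0,0.085],[0.008,0,0,0,0,0,0.085],[0.015,0,0,0,0,0,0.085],[0.02,0,-0.002,0,0,0,0.085],[0.02,0,-0.02,0,0,0,0.085],[0.01,0,-0.04,0,0,0,0.085],[0.01,0,-0.045,0,0,0,0.085],[0.015,0,-0.045,0,0,0,0.085],[0.015,0,-0.04,0,0,0,0.085],[0.03,0,-0.01,0,0,0,0.085],[0.03,0,0,0,0,0,0.085],[0,0,0,0,0,0,0.085]]'
python3 - <<'E'
from h import *
bp([(45,77),(653,4),(693,311),(80,391)],4,(190,135))
go(LW(-86,-1,71),PUSH)
im=viewer.read_camera("top"); cv2.imwrite("pics/t23.png",im[135:270,190:380,::-1].repeat(4,0).repeat(4,1))
cv2.imwrite("pics/t23f.png",im[:,:,::-1])
cv2.imwrite("pics/s23.png",viewer.read_camera("side")[:,:,::-1])
E
```

```text
time_s: 24.05
eef_pos: [404.4, 49.3, 294.8]
ee_rot: [-0.204, 3.086, -0.01]
wrist_force: [0.5, -0.6, 0.2]
width: 85.1
board c [659.2  86.7] ledge frame [-1.8  1.1]
  [ 72.4 144.7] len 287.8 ang rel -0.06
  [  72.1 -143.1] len 147.1 ang rel -0.26
  [ -75.  -142.5] len 287.7 ang rel 0.28
  [-76.4 145.2] len 148.8 ang rel -0.19
shift tool mm [-162.4    3.8  231.8] turn deg [-0.54  2.75  0.12] | world d [ 171.6   24.5 -223.8]
t 24.05 pos [404.4  49.3 294.8] q [-0.16 -0.45  2.1   0.    1.44 -1.87] F [ 0.5 -0.6  0.2] w 85.1
```

View pics/t23.png

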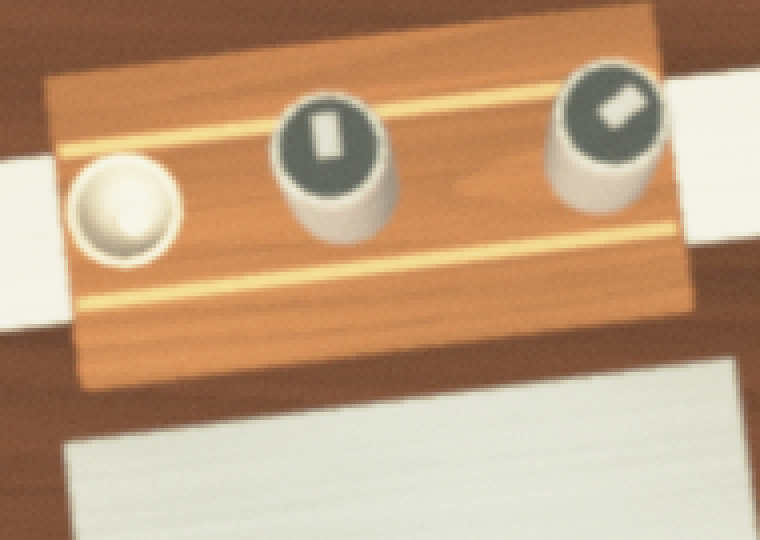

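View pics/s23.png

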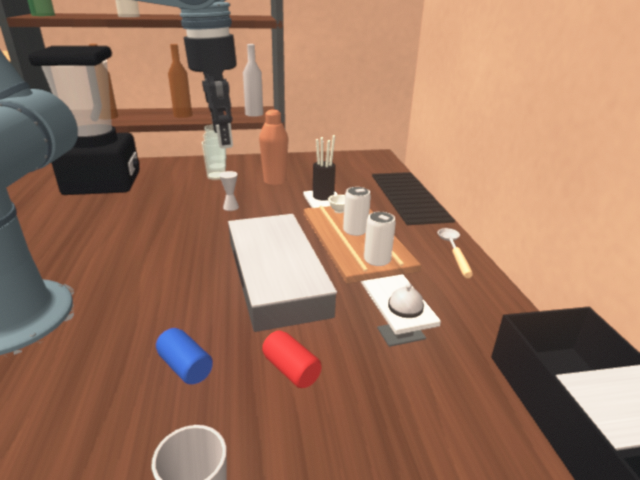

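View pics/t23f.png

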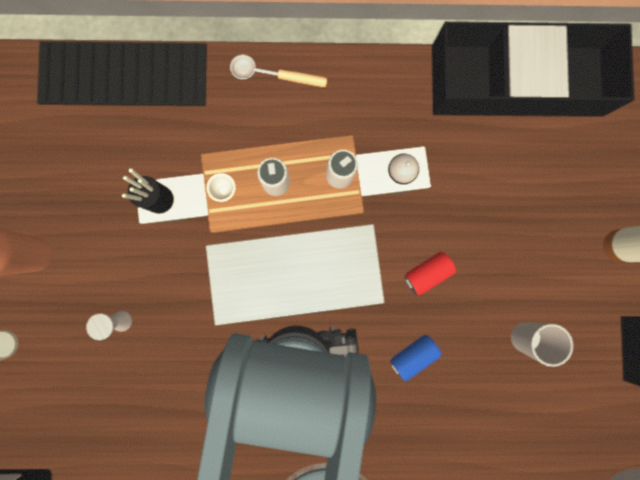

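The board sits square on the ledge, about 2 mm from centre, with all three items upright in the lane and the arm clear. The cup at (150,195) and the bell at (404,168) are where they were. I'll run one last network cross-check and hand in.

Run:
```python
from h import *
for n in ("board","standing_can","sauce_pot","straw_cup","bell"):
    d=viewer.spot_point("top",n)
    if d: print(n,d[0]["position"].round(1) if hasattr(d[0]["position"],"round") else d[0]["position"],WL(d[0]["position"]).round(1))
from rig import ticket
print(ticket.hand_in())
```

```text
board [660.0, 86.0, 57.5] [-1.1  0.2]
standing_can [671.8, -18.3, 79.8] [  -2.9 -104.7]
sauce_pot [645.4, 197.5, 75.9] [ -1.1 112.7]
straw_cup [629.7, 318.2, 58.7] [ -1.  234.4]
the job is handed in; nothing more can be done
None
```

The job is handed in with the task done, at about 24 s of the 59 s allowed. I gripped the fallen can, stood it upright in the lane between the standing can and the sauce pot, and let go while the board was still on the deck. I then pushed the board across the gap with both open fingers against its back edge.

**Final checks:**
- **Board:** its centre is within about 2 mm of the ledge's centre line by corner measurement, and 1.1 mm by the network. It is square to within about 0.3° and clear of the deck.
- **Items on the board:** both cans and the pot are upright in the lane.
- **Straw cup and bell:** neither has moved in the pictures. The network did not report the bell in the last check, so that rests on the picture alone.
- **Robot:** the arm is well clear and touching nothing.

**Trouble on the way:** the push first stalled because the fingertips dragged on the deck, with up to about 18 N of push force and 16 N upward on the tool. I raised the tool in stages, and the force then dropped to between 5 and 9 N.

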